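# Set out the seal kit for viewing

## Task

Set out the seal kit, one piece after another in this order and each set down gently rather than dropped: lay the black grinding slab flat in the middle of the aluminium tray, long side along the tray's long side, stand the blue paste dish on the middle of the slab, nest the white dish on the blue one and the green lid on the white one, and last of all stand the tall soapstone seal upright on the middle of the red pad on the clear acrylic display. Leave the brush pot, the brass paperweight and the little water dropper where they are.

Things in the scene. Friction and masses are not known exactly. Their poses are not given: they have to be found in the camera images.
- tray: Target: open aluminium tray, 160 mm (its x) by 190 mm (its y, the long side), fixed to the counter. Rim 12 mm high, walls and floor 3 mm thick. Origin: centre of its underside, on the counter; the inner floor is 3 mm above it. z up.
- display: Target: clear acrylic seal display, 120 x 120 mm and 60 mm high, fixed, with a drawer front and round button (look only) on its -x face. On the middle of its top lies a fixed red square pad, 56 x 56 mm, 3 mm thick, sides along the display's x and y; the pad's top is 63 mm above the origin. Origin: centre of its underside, on the counter, z up.
- slab: Black stone grinding slab, 110 mm (its x) by 62 mm (its y) by 22 mm high, flat top, about 0.4 kg, loose, starts lying flat on the counter. Origin: centre of its underside, z up.
- blue_dish: Round porcelain dish, blue, white band, red paste fast inside. Origin: centre of its foot's underside, z up. Foot: plug, diameter 38 mm (tip 32), 6 mm deep. Body above it: diameter 58 mm, up to 30 mm above the origin. Recess in the top: diameter 49 mm, 8 mm deep; a nested piece has its foot in it (5 mm play) and rests on the rim, origin 24 mm above this one. About 0.12 kg, loose.
- white_dish: Round porcelain dish, white, blue band, brown inside; same shape as the blue. Origin: centre of its foot's underside, z up. Foot: plug, diameter 38 mm (tip 32), 6 mm deep. Body above it: diameter 58 mm, up to 30 mm above the origin. Recess in the top: diameter 49 mm, 8 mm deep; a nested piece has its foot in it (5 mm play) and rests on the rim, origin 24 mm above this one. About 0.12 kg, loose.
- lid: Round green lid. Origin: centre of its foot's underside, z up. Foot: plug, diameter 38 mm (tip 32), 6 mm deep. Above it a disc, diameter 58 mm, from 6 to 12 mm above the origin; on the disc stands an upright round knob, 20 mm in diameter, from 12 to 34 mm above the origin. Loose, about 0.07 kg, starts foot down on the counter.
- seal: Tall tan soapstone seal standing upright: a square column 34 x 34 mm (sides along its x and y), 62 mm high, with a narrower carved beast on top, 88 mm high in all. Loose, about 0.2 kg. Origin: centre of its underside, z up.
- brush_pot: Bystander, loose: blue-and-white porcelain brush pot, 80 mm in diameter, 110 mm high, brushes standing up to 180 mm. Origin: centre of its underside.
- paperweight: Bystander, loose: brass bar paperweight, 120 mm (its x) by 26 mm by 16 mm, with a small stud on top to 22 mm. Origin: centre of its underside.
- dropper: Bystander, loose: small terracotta water dropper, 46 mm in diameter, 38 mm high. Origin: centre of its underside.

How it is judged:
On the way, in this order (a step that is already met when the one before it is completed fails the run):
1. the slab lies flat in the middle of the tray, along it, let go (horizontal distance between slab and tray below 0.015 m and z of slab in the frame of tray between 0 and 0.007 m and angle between slab's own z axis and vertical below 0.1 rad and angle between the x axis of slab and the y axis of tray, either way round below 0.2 rad and contact force between slab and the fingers below 0.3 N and linear speed of slab below 0.05 m/s), for 0.2 s.
2. the blue dish stands on the middle of the slab, let go (horizontal distance between blue_dish and slab below 0.012 m and z of blue_dish in the frame of slab between 0.019 and 0.026 m and angle between blue_dish's own z axis and vertical below 0.1 rad and contact force between blue_dish and the fingers below 0.3 N and linear speed of blue_dish below 0.05 m/s), for 0.2 s.
3. the white dish is nested on the blue dish, let go (horizontal distance between white_dish and blue_dish below 0.008 m and z of white_dish in the frame of blue_dish between 0.021 and 0.027 m and angle between white_dish's own z axis and vertical below 0.1 rad and contact force between white_dish and the fingers below 0.3 N and linear speed of white_dish below 0.05 m/s), for 0.2 s.
4. the lid is nested on the white dish, let go (horizontal distance between lid and white_dish below 0.008 m and z of lid in the frame of white_dish between 0.021 and 0.027 m and angle between lid's own z axis and vertical below 0.1 rad and contact force between lid and the fingers below 0.3 N and linear speed of lid below 0.05 m/s), for 0.2 s.
5. the seal stands upright on the pad of the display, let go (horizontal distance between seal and display below 0.01 m and z of seal in the frame of display between 0.06 and 0.067 m and angle between seal's own z axis and vertical below 0.1 rad and contact force between seal and the fingers below 0.3 N and linear speed of seal below 0.05 m/s), for 0.2 s.
At the end, for the whole second after the job is handed in: All at rest, let go, upright to 0.1 rad: slab on tray floor within 15 mm of its centre, 0.2 rad of its long side; blue dish on slab within 12 mm of centre; white dish on blue, lid on white, each nested: within 8 mm sideways, 21 to 27 mm above; seal on pad within 10 mm of centre (horizontal distance between slab and tray below 0.015 m and z of slab in the frame of tray between 0 and 0.007 m and angle between each of slab, blue_dish, white_dish, lid, seal's own z axis and vertical below 0.1 rad and angle between the x axis of slab and the y axis of tray, either way round below 0.2 rad and linear speed of each of slab, blue_dish, white_dish, lid, seal below 0.03 m/s and angular speed of each of slab, blue_dish, white_dish, lid, seal below 0.3 rad/s and contact force between each of slab, blue_dish, white_dish, lid, seal and the fingers below 0.3 N and horizontal distance between blue_dish and slab below 0.012 m and z of blue_dish in the frame of slab between 0.019 and 0.026 m and horizontal distance between white_dish and blue_dish below 0.008 m and z of white_dish in the frame of blue_dish between 0.021 and 0.027 m and horizontal distance between lid and white_dish below 0.008 m and z of lid in the frame of white_dish between 0.021 and 0.027 m and horizontal distance between seal and display below 0.01 m and z of seal in the frame of display between 0.06 and 0.067 m); the robot touches nothing.
It fails at once if a bystander is moved more than 25 mm (distance of any of brush_pot, paperweight, dropper from where it was at the start of the episode above 0.025 m).
It fails at once if a piece of the kit is dropped (falls free at over 0.6 m/s, about 2 cm of fall) ((linear speed of slab above 0.6 m/s and contact force between slab and the fingers below 0.05 N) or (linear speed of blue_dish above 0.6 m/s and contact force between blue_dish and the fingers below 0.05 N) or (linear speed of white_dish above 0.6 m/s and contact force between white_dish and the fingers below 0.05 N) or (linear speed of lid above 0.6 m/s and contact force between lid and the fingers below 0.05 N) or (linear speed of seal above 0.6 m/s and contact force between seal and the fingers below 0.05 N)).
It also fails if it takes over 136 s, if anything falls off the work surface, if the arm or the gripper's body presses on something with over 40 N, if the wrist force passes 120 N, or if a joint passes its speed limit or range.

## Robot

A 6-joint arm with a two-finger parallel gripper is mounted at the origin on the work surface. World frame = base frame: x ahead of the robot, y to its left, z up, the work surface at z = 0. Lengths are in m, angles in rad, forces in N, time in s.
With the tool pointing down it reaches from about 0.2 to 0.875 m from the base axis. Payload 3.4 kg.
Tool frame: the origin (TCP) lies between the finger pads; the fingertips stand manip.nose_length ahead of it and the grasp point (between the pads) lies 8 mm behind it (manip.nose_length is the distance from the TCP to the fingertips, in m); z points along the fingers, y is the line along which they close (so a half turn about z gives the same grasp; the last joint's range is limited). The gripper opens to 94 mm and grips with 3 to 60 N. Pads are 16 mm wide; open, the fingers measure 119 mm over their backs; the gripper's body (75 mm by 177 mm) begins 78 mm behind the grasp point.
Start: joints at [1.175, 0.276, 1.505, -0, 1.361, -0.121], TCP at [0.156, 0.553, 0.189] pointing down, gripper open.
Joint ranges: [-2.89, 2.89], [-0.75, 2.08], [0.22, 2.7], [-1.18, 4.32], [0.11, 2.71], [-2.7, 2.7]. Speed limits (rad/s): [2.57, 2.57, 3.14, 3.14, 3.14, 3.14].

## Interface

Orientations are given as a unit quaternion [w, x, y, z].
In Python, from plant import manip, vision, workorder, silhouettes gives the robot as it stands.
- The arm moves only by the shell command python3 -m inch 'ROWS'. ROWS is JSON, one flat list of numbers, 5 for each row, row after row: the shift along the tool's x, y, z in cm, then the turn about the tool's z in rad, then the opening, from -1 (shut) to 1 (fully open). In form: [tx, ty, tz, turn, fingers, tx, ty, tz, turn, fingers, ...]. A call has 1 to 5 rows; each row is the pose to reach, as a shift and turn from the pose commanded when the call began, along the tool's axes at that moment; what a row does not reach only later rows make up. A row lasts 1/12 s, in which the tool goes at most 41.7 mm and 7.16 degrees, less where a joint would pass 70% of its speed; a pose out of reach is approached as far as the arm can. A call with a gripper value outside its range is refused whole. The fingers move at their own pace and stop on an object; the grip force is fixed at half the most. Time passes only in rows, so rows that repeat a pose let the fingers close. It gives the time, the measured TCP pose, the force, the opening and the grip force at its end, in the units of the state.
- manip.observe(): the state, without advancing time (a new reading comes with each control period).
- vision.snapshot(name): name is "side" or "top" or "wrist"; returns a dict with "image" (400x640x3 uint8, blue, green, red), "depth" (400x640 float32, m along the optical axis (not along the pixel's ray), 0 where there is no reading), "vertical_fov" (degrees; the focal length in pixels is half the picture's height over the tangent of half this angle, whatever the lens; pixels are square), "cx", "cy" (the principal point, pixels), "rvec" (rotation vector, rad) and "tvec" (3), from world to camera coordinates, as OpenCV has them. Camera axes: x right, y down, z forward; pixel columns grow to the right and rows downward; lengths in m; the calibration is good to about 2 mm. A picture is of the moment at which its call begins.
- workorder.close_job(): hands the job in; it is judged then, once.
Trained networks look in the newest picture that a camera, given by its name, has taken for a name from the list of things; names that differ only in an ending like _2 or _b are one class to them, and where a whole thing is asked for, a point or a joint stands for the part that bears it (a point fixed in the world has none). Each returns a list of dicts, best first, with "score" (0 to 1); they miss things now and then, are a little off and sometimes report something else, mostly with a low value. They report only what shows in the picture. A call takes as long as a camera call.
- silhouettes(thing, camera): "region" (400x640 bool, what is visible of it) and "box" ([left, top, right, bottom] in pixels, round what is visible of it).
The state is a dict: "t": time; "joints": joint angles; "dq": joint speeds; "effort": joint torques, N m; "position": TCP position; "tool_rot": TCP orientation; "wrist_force": force on the tool from outside, world axes, zero at the start; "ft_torque": the same for the moment, N m; "finger_gap": opening from 0.0 (shut) to 1.0 (fully open); "grasp_force": force on a finger pad.
Only numpy, scipy, OpenCV 4.12 (cv2) and the standard library are available. Lean on these libraries where they do the work, as an engineer would, in place of code of your own. Each camera call takes 0.05 s, during which the arm holds its last target. There are 200 camera calls.

## Working session

There is one attempt and no reset: what is moved stays moved. The work goes in short steps, Python scripts to look and compute and a shell command to move; the robot and the scene stay as the last step left them, time stands still between calls to the robot, and variables do not carry over. Pictures are saved under pics/ and viewed, at most 14 in all, crops included, and the job is handed in when it is done.

```bash
ls; mkdir -p pics; cat > h.py <<'E'
import numpy as np, cv2
from plant import manip, vision, workorder, silhouettes
def cloud(s):
    d=s["depth"]; f=200/np.tan(np.radians(s["vertical_fov"]/2))
    v,u=np.mgrid[:400,:640]
    P=np.stack([(u-s["cx"])/f*d,(v-s["cy"])/f*d,d],-1)
    R=cv2.Rodrigues(np.array(s["rvec"],float))[0]
    return (P-np.array(s["tvec"]).ravel())@R
def find(n,cam,C):
    r=silhouettes(n,cam)
    if not r: return None
    m=r[0]["region"]; p=C[m]; 
    return r[0]["score"],r[0]["box"],p[np.isfinite(p).all(1)],m
E
python3 - <<'E'
from h import *
print(manip.nose_length); o=manip.observe(); print({k:np.round(v,3) for k,v in o.items()})
for c in ["top","side"]:
    s=vision.snapshot(c); cv2.imwrite(f"pics/{c}0.png",s["image"]); C=cloud(s); C[s["depth"]==0]=np.nan
    print(c,np.round(-cv2.Rodrigues(np.array(s["rvec"],float))[0].T@np.array(s["tvec"]).ravel(),3))
    for n in "tray display slab blue_dish white_dish lid seal brush_pot paperweight dropper".split():
        r=find(n,c,C)
        if r is None: print(n,None);continue
        p=r[2]; zt=np.percentile(p[:,2],95); q=p[p[:,2]>zt-.006][:,:2].astype(np.float32)
        print(n,round(r[0],2),np.round(r[1]),"zt",round(zt,4),"med",np.round(np.median(q,0),3),"rect",[np.round(x,3) for x in cv2.minAreaRect(q)])
E
```

```text
pics
0.011
{'t': np.float64(0.0), 'joints': array([ 1.175,  0.277,  1.506, -0.   ,  1.361, -0.121]), 'dq': array([ 0.002,  0.001, -0.001, -0.002, -0.001,  0.001]), 'effort': array([-1.0000e-03, -4.0460e+01, -2.3723e+01,  7.0000e-02,  3.5000e-02,
       -0.0000e+00]), 'position': array([0.156, 0.553, 0.189]), 'tool_rot': array([-0.   ,  0.137,  0.991, -0.001]), 'wrist_force': array([-0.124, -0.922,  0.337]), 'ft_torque': array([-0.007,  0.018,  0.059]), 'grasp_force': np.float64(0.0), 'finger_gap': np.float64(0.998)}
top [0.379 0.012 0.965]
tray 0.62 [199. 139. 270. 198.] zt 0.0116 med [0.657 0.223] rect [array([0.653, 0.229]), array([0.162, 0.191]), np.float64(0.891)]
display 0.56 [380. 152. 436. 211.] zt 0.0653 med [ 0.62  -0.224] rect [array([ 0.621, -0.225]), array([0.12, 0.12]), np.float64(8.575)]
slab 0.98 [301. 218. 331. 269.] zt 0.0258 med [0.456 0.008] rect [array([0.457, 0.008]), array([0.11 , 0.062]), np.float64(9.703)]
blue_dish 0.63 [364. 244. 385. 272.] zt 0.0318 med [ 0.422 -0.142] rect [array([ 0.419, -0.142]), array([0.055, 0.056]), np.float64(1.158)]
white_dish None

[... 1361 characters left out ...]
57]), np.float64(55.366)]
lid 0.62 [271. 130. 286. 141.] zt 0.0335 med [0.389 0.318] rect [array([0.387, 0.319]), array([0.012, 0.019]), np.float64(36.946)]
seal 0.54 [286. 190. 328. 220.] zt 0.0252 med [0.454 0.004] rect [array([0.455, 0.006]), array([0.109, 0.066]), np.float64(9.698)]
brush_pot 0.78 [314.  60. 342. 116.] zt 0.1388 med [0.579 0.436] rect [array([0.582, 0.453]), array([0.052, 0.007]), np.float64(79.273)]
paperweight 0.8 [342. 343. 398. 382.] zt 0.0192 med [ 0.557 -0.453] rect [array([ 0.558, -0.452]), array([0.12 , 0.027]), np.float64(20.101)]
dropper 0.7 [380. 190. 398. 205.] zt 0.0366 med [0.698 0.004] rect [array([0.695, 0.004]), array([0.014, 0.022]), np.float64(76.718)]
```

View pics/top0.png

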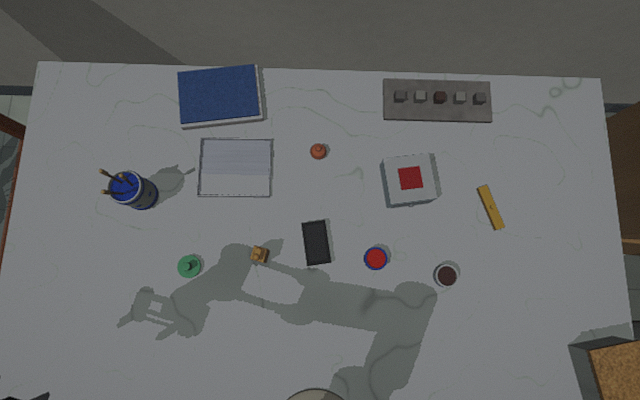

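View pics/side0.png

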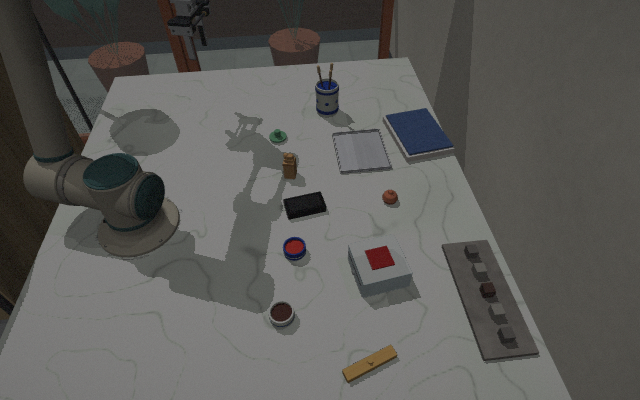

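```bash
cat >> h.py <<'E'
from scipy.spatial.transform import Rotation as Ro
def to(x,y,z,yaw=None):
    o=manip.observe(); q=np.array(o["tool_rot"]); R=Ro.from_quat(np.r_[q[1:],q[0]]).as_matrix()
    yn=np.degrees(np.arctan2(R[1,1],R[0,1])); t=0 if yaw is None else -np.radians((yaw-yn+180)%360-180)
    print("t",round(o["t"],2),"pos",np.round(o["position"],4),"yaw",round(yn,1),"gap",round(o["finger_gap"],3),"shift cm",np.round(R.T@(np.array([x,y,z])-o["position"])*100,2),"turn",round(t,3))
E
python3 -c "
from h import *
to(.456,.0065,.12,99.7)"
```

```text
t 1.1 pos [0.156  0.5535 0.1895] yaw 74.3 gap 1.003 shift cm [-43.71 -44.5    6.95] turn -0.444
```

```bash
python3 -m inch '[-20,-20.4,0,-0.444,1,-20,-20.4,0,-0.444,1,-20,-20.4,0,-0.444,1,-20,-20.4,0,-0.444,1,-20,-20.4,0,-0.444,1]'; python3 -c "
from h import *
to(.456,.0065,.12,99.7)"
```

```text
t: 1.52
position: [0.2542, 0.3735, 0.1896]
tool_rot: [0.0, -0.087, 0.996, 0.0]
wrist_force: [0.3, -0.2, -0.1]
finger_gap: 0.997
grasp_force: 0.0
t 1.52 pos [0.2542 0.3735 0.1896] yaw 99.9 gap 0.997 shift cm [-13.55 -39.63   6.96] turn 0.004
```

```bash
python3 -m inch '[-6.8,-19.8,0,0.004,1,-6.8,-19.8,0,0.004,1,-6.8,-19.8,0,0.004,1,-6.8,-19.8,0,0.004,1,-6.8,-19.8,0,0.004,1]'; python3 -c "
from h import *
to(.456,.0065,.12,99.7)"
```

```text
t: 1.93
position: [0.3542, 0.1905, 0.1899]
tool_rot: [0.001, -0.083, 0.997, 0.0]
wrist_force: [1.0, 0.3, 0.1]
finger_gap: 0.996
grasp_force: 0.0
t 1.93 pos [0.3542 0.1905 0.1899] yaw 99.5 gap 0.996 shift cm [ -7.   -19.82   6.99] turn -0.004
```

```bash
python3 -m inch '[-7,-19.8,1,0,1,-7,-19.8,1,0,1,-7,-19.8,1,0,1,-7,-19.8,1,0,1,-7,-19.8,1,0,1]';python3 -m inch '[0,0,0,0,1,0,0,0,0,1]'; python3 - <<'E'
from h import *
s=vision.snapshot("wrist"); cv2.imwrite("pics/w0.png",s["image"]); C=cloud(s); C[s["depth"]==0]=np.nan
print(np.round(-cv2.Rodrigues(np.array(s["rvec"],float))[0].T@np.array(s["tvec"]).ravel(),3))
r=find("slab","wrist",C)
if r:
    p=r[2]; print(r[0],r[1],np.percentile(p[:,2],[5,50,95])); q=p[abs(p[:,2]-np.median(p[:,2]))<.004][:,:2].astype(np.float32); print(cv2.minAreaRect(q))
to(.456,.0065,.12,99.7)
E
```

```text
t: 2.35
position: [0.455, 0.008, 0.1798]
tool_rot: [0.001, -0.082, 0.997, 0.0]
wrist_force: [0.3, 0.6, 0.3]
finger_gap: 1.0
grasp_force: 0.0
t: 2.52
position: [0.4551, 0.0082, 0.1793]
tool_rot: [-0.0, -0.08, 0.997, 0.0]
wrist_force: [-0.7, -0.0, -0.0]
finger_gap: 1.001
grasp_force: 0.0
[ 0.382 -0.003  0.375]
t 2.62 pos [0.4537 0.0106 0.1794] yaw 99.4 gap 0.998 shift cm [-0.16 -0.45  5.94] turn -0.005
```

View pics/w0.png

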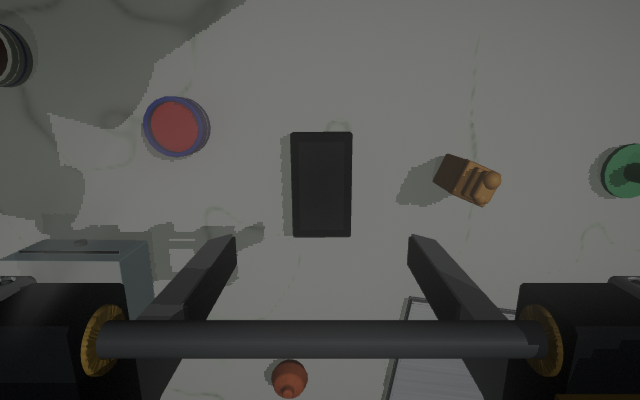

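```bash
cat >> h.py <<'E'
def top(C,box,zlo,zhi):
    """centre/rect of points in pixel box with z in range"""
    l,t,r,b=[int(v) for v in box]; p=C[t:b,l:r].reshape(-1,3); p=p[np.isfinite(p).all(1)]
    p=p[(p[:,2]>zlo)&(p[:,2]<zhi)]; (c,wh,a)=cv2.minAreaRect(p[:,:2].astype(np.float32)); 
    return len(p),np.round(c,4),np.round(wh,4),round(a,1),"cen",np.round(p[:,:2].mean(0),4),"z",np.round(np.median(p[:,2]),4)
def snap(c,name=None):
    s=vision.snapshot(c); C=cloud(s); C[s["depth"]==0]=np.nan
    if name: cv2.imwrite(f"pics/{name}.png",s["image"])
    return s,C
E
python3 - <<'E'
from h import *
s,C=snap("wrist")
print("slab",top(C,[270,110,380,260],.014,.04))
print("blue",top(C,[120,80,230,170],.022,.05))
print("seal",top(C,[420,130,520,230],.05,.066), top(C,[420,130,520,230],.07,.1))
to(.456,.0065,.12,99.7); 
E
```

```text
slab (6259, array([0.4548, 0.0078]), array([0.1094, 0.0621]), 9.6, 'cen', array([0.4523, 0.0075]), 'z', np.float64(0.0221))
blue (2528, array([ 0.4181, -0.1424]), array([0.057 , 0.0569]), 54.1, 'cen', array([ 0.4177, -0.1435]), 'z', np.float64(0.0235))
seal (640, array([0.4215, 0.1452]), array([0.0346, 0.0347]), 75.3, 'cen', array([0.4189, 0.1348]), 'z', np.float64(0.0614)) (873, array([0.4209, 0.1433]), array([0.0206, 0.0302]), 84.7, 'cen', array([0.4201, 0.1422]), 'z', np.float64(0.0824))
t 2.67 pos [0.4536 0.0111 0.1795] yaw 99.5 gap 0.998 shift cm [-0.17 -0.5   5.95] turn -0.003
```

```bash
python3 -m inch '[-0.1,-0.3,4,0,1,-0.1,-0.3,8,0,1,-0.1,-0.3,11,0,1,-0.1,-0.3,13,0,1,-0.1,-0.3,13,0,1]'; python3 -m inch '[0,0,0,0,1,0,0,0,0,1]';python3 -c "
from h import *
to(.455,.0075,.0135,99.6)"
```

```text
t: 3.08
position: [0.4514, 0.0095, 0.0463]
tool_rot: [-0.004, -0.084, 0.996, 0.001]
wrist_force: [-0.0, -0.6, -0.1]
finger_gap: 0.999
grasp_force: 0.0
t: 3.25
position: [0.4568, 0.0081, 0.051]
tool_rot: [0.001, -0.083, 0.997, -0.0]
wrist_force: [-0.1, 0.6, 0.9]
finger_gap: 0.999
grasp_force: 0.0
t 3.25 pos [0.4568 0.0081 0.051 ] yaw 99.6 gap 0.999 shift cm [ 0.2  -0.03  3.74] turn -0.001
```

```bash
python3 -m inch '[0,0,1.5,0,1,0,0,3,0,1,0,0,3.6,0,1,0,0,3.6,0,1,0,0,3.6,0,1]'; python3 -m inch '[0,0,0,0,1,0,0,0,0,1,0,0,0,0,1]';python3 -c "
from h import *
to(.455,.0075,.0135,99.6)"
```

```text
t: 3.67
position: [0.4567, 0.0074, 0.0146]
tool_rot: [0.001, -0.083, 0.997, -0.0]
wrist_force: [0.4, -0.2, 0.9]
finger_gap: 1.0
grasp_force: 0.0
t: 3.92
position: [0.4565, 0.0072, 0.0143]
tool_rot: [0.001, -0.082, 0.997, -0.0]
wrist_force: [-0.2, -0.7, -1.1]
finger_gap: 1.001
grasp_force: 0.0
t 3.92 pos [0.4565 0.0072 0.0143] yaw 99.5 gap 1.001 shift cm [0.14 0.05 0.08] turn -0.002
```

```bash
for i in 1 2 ; do python3 -m inch '[0,0,0,0,-1,0,0,0,0,-1,0,0,0,0,-1,0,0,0,0,-1,0,0,0,0,-1]'; done; python3 -m inch '[0,0,-0.7,0,-1,0,0,-2,0,-1,0,0,-4,0,-1,0,0,-6,0,-1,0,0,-8,0,-1]';python3 -m inch '[0,0,0,0,-1,0,0,0,0,-1,0,0,0,0,-1]'; python3 - <<'E'
from h import *
s,C=snap("top")
import h
print("tray",top(C,[190,130,280,205],.007,.018)); print("pad",top(C,[390,160,435,195],.06,.072))
to(.651,.2285,.1,0.9)
E
```

```text
t: 4.33
position: [0.4558, 0.0073, 0.0135]
tool_rot: [-0.0, -0.082, 0.997, 0.0]
wrist_force: [-0.0, -1.3, -0.3]
finger_gap: 0.683
grasp_force: 0.0
t: 4.75
position: [0.4558, 0.0073, 0.0136]
tool_rot: [0.0, -0.083, 0.997, 0.0]
wrist_force: [-1.0, -0.6, 0.2]
finger_gap: 0.329
grasp_force: 0.0
t: 5.17
position: [0.4556, 0.0073, 0.0948]
tool_rot: [-0.0, -0.082, 0.997, 0.0]
wrist_force: [0.5, 0.3, 0.5]
finger_gap: 0.005
grasp_force: 0.0
t: 5.42
position: [0.4552, 0.0074, 0.0931]
tool_rot: [-0.0, -0.083, 0.997, 0.0]
wrist_force: [0.2, -0.7, 0.0]
finger_gap: 0.004
grasp_force: 0.0
tray (517, array([0.6531, 0.2289]), array([0.1609, 0.1907]), 0.6, 'cen', array([0.6575, 0.2287]), 'z', np.float64(0.0107))
pad (1308, array([ 0.6227, -0.2307]), array([0.0896, 0.1134]), 1.5, 'cen', array([ 0.6213, -0.2288]), 'z', np.float64(0.0624))
t 5.47 pos [0.4548 0.0074 0.0926] yaw 99.5 gap 0.005 shift cm [-22.98  18.58  -0.77] turn 1.72
```

```bash
python3 - <<'E'
from h import *
s,C=snap("wrist","w1")
print("slab",top(C,[100,30,500,260],.014,.04))
E
```

```text
slab (14050, array([ 0.4478, -0.0173]), array([0.2998, 0.1067]), 87.6, 'cen', array([ 0.4312, -0.0399]), 'z', np.float64(0.0223))
```

View pics/w1.png

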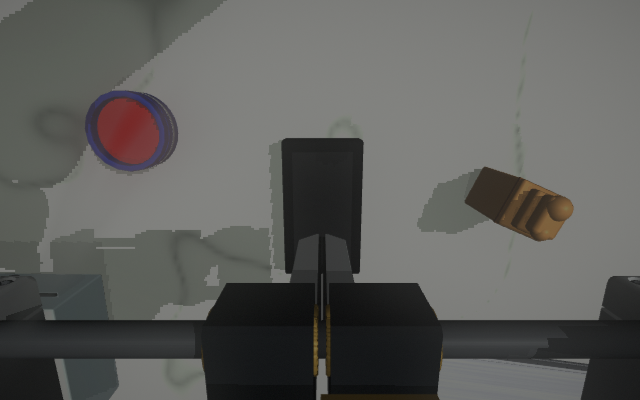

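```bash
python3 - <<'E'
from h import *
s,C=snap("wrist")
print("slab",top(C,[270,125,380,228],.014,.03))
for v in (230,234,238,242,250,260,270,280): print(v,np.round(C[v,[305,312,318,326,332,340]],3).tolist())
f=200/np.tan(np.radians(s["vertical_fov"]/2)); K=np.array([[f,0,s["cx"]],[0,f,s["cy"]],[0,0,1]])
p=manip.observe()["position"]; pts=np.array([p,p-[0,0,.011]],float)
print(p,cv2.projectPoints(pts,np.array(s["rvec"],float),np.array(s["tvec"],float),K,None)[0].squeeze())
E
```

```text
slab (7044, array([0.435 , 0.0046]), array([0.0692, 0.0619]), 9.6, 'cen', array([0.4336, 0.0044]), 'z', np.float64(0.0221))
230 [[0.473, -0.003, 0.023], [0.472, 0.003, 0.022], [0.471, 0.008, 0.023], [0.471, 0.014, 0.022], [0.47, 0.019, 0.023], [0.469, 0.025, 0.023]]
234 [[0.477, -0.002, 0.023], [0.476, 0.003, 0.022], [0.445, 0.004, 0.109], [0.444, 0.008, 0.108], [0.473, 0.019, 0.023], [0.472, 0.025, 0.023]]
238 [[0.446, -0.003, 0.115], [0.445, 0.001, 0.115], [0.445, 0.004, 0.115], [0.444, 0.008, 0.116], [0.444, 0.011, 0.115], [0.443, 0.015, 0.115]]
242 [[0.446, -0.002, 0.12], [0.445, 0.001, 0.122], [0.445, 0.004, 0.121], [0.444, 0.008, 0.122], [0.444, 0.011, 0.12], [0.443, 0.015, 0.121]]
250 [[0.446, -0.002, 0.131], [0.445, 0.001, 0.133], [0.446, 0.004, 0.128], [0.444, 0.008, 0.132], [0.444, 0.011, 0.132], [0.443, 0.015, 0.131]]
260 [[0.446, -0.001, 0.144], [0.445, 0.002, 0.145], [0.446, 0.005, 0.14], [0.444, 0.008, 0.143], [0.444, 0.01, 0.144], [0.443, 0.014, 0.144]]
270 [[0.446, -0.001, 0.152], [0.445, 0.002, 0.154], [0.446, 0.005, 0.15], [0.444, 0.008, 0.153], [0.444, 0.01, 0.154], [0.443, 0.013, 0.154]]
280 [[0.446, -0.0, 0.162], [0.445, 0.002, 0.164], [0.447, 0.005, 0.159], [0.445, 0.008, 0.162], [0.444, 0.01, 0.163], [0.444, 0.013, 0.162]]
[0.454829   0.00741648 0.09243672] [[321.21114955 241.44779042]
 [321.21838587 235.20354841]]
```

```bash
python3 - <<'E'
from h import *
o=manip.observe()["position"]
for c in ("side","top"):
    s,C=snap(c,c+"1")
    m=(np.abs(C[...,:2]-np.array([.453,.0075])).max(-1)<.02)&(C[...,2]>.035)
    z=np.sort(C[m][:,2]); print(c,m.sum(),np.round(z[:12],3), np.round(C[m][np.argsort(C[m][:,2])][:6],3).tolist())
print(o)
im=cv2.imread("pics/side1.png")[120:270,220:400]; cv2.imwrite("pics/side1c.png",cv2.resize(im,None,fx=4,fy=4,interpolation=cv2.INTER_CUBIC))
E
```

```text
side 245 [0.112 0.113 0.118 0.118 0.119 0.119 0.119 0.12  0.121 0.121 0.121 0.122] [[0.444, 0.007, 0.112], [0.444, 0.009, 0.113], [0.465, -0.002, 0.118], [0.444, 0.008, 0.118], [0.451, -0.005, 0.119], [0.446, -0.008, 0.119]]
top 1170 [0.529 0.529 0.529 0.529 0.53  0.53  0.53  0.53  0.53  0.53  0.53  0.53 ] [[0.433, 0.023, 0.529], [0.433, 0.027, 0.529], [0.433, 0.025, 0.529], [0.434, 0.026, 0.529], [0.436, 0.026, 0.53], [0.436, 0.024, 0.53]]
[0.454829   0.00741648 0.09243672]
```

View pics/side1c.png

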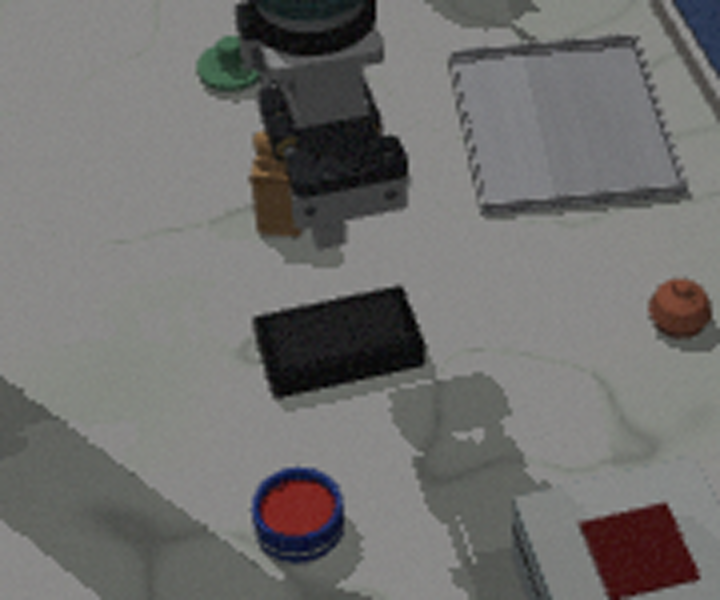

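```bash
for i in 1 2; do python3 -m inch '[0,0,1,0,1,0,0,2,0,1,0,0,2,0,1,0,0,2,0,1,0,0,2,0,1]';python3 -m inch '[0,0,0,0,1,0,0,0,0,1,0,0,0,0,1,0,0,0,0,1,0,0,0,0,1]' ; done; cat >> h.py <<'E'
def tips(C):
    """lowest points of the fingers' front faces, seen by the wrist camera"""
    o=manip.observe()["position"]; P=C[200:300].reshape(-1,3)
    m=(np.hypot(*(P[:,:2]-o[:2]).T)<.075)&(P[:,2]>o[2]-.012)&(P[:,2]<o[2]+.06)
    Q=P[m]; Q=Q[np.argsort(Q[:,2])]; print("tips",np.round(np.percentile(Q[:,2],[0,1,3]),4),"first pts",np.round(Q[:4],3).tolist(),"tcp",np.round(o,4))
E
python3 - <<'E'
from h import *
s,C=snap("wrist"); tips(C); to(.455,.0075,.0135,99.6)
E
```

```text
t: 6.08
position: [0.456, 0.0073, 0.0736]
tool_rot: [-0.0, -0.083, 0.997, 0.0]
wrist_force: [0.9, 0.6, 1.2]
finger_gap: 0.325
grasp_force: 0.0
t: 6.5
position: [0.456, 0.0073, 0.0738]
tool_rot: [0.0, -0.083, 0.997, -0.0]
wrist_force: [-0.4, 0.3, -0.4]
finger_gap: 0.683
grasp_force: 0.0
t: 6.92
position: [0.4562, 0.0073, 0.054]
tool_rot: [0.0, -0.083, 0.997, -0.0]
wrist_force: [0.3, -0.7, -0.4]
finger_gap: 0.995
grasp_force: 0.0
t: 7.33
position: [0.4559, 0.0073, 0.0537]
tool_rot: [0.0, -0.082, 0.997, 0.0]
wrist_force: [0.7, -0.6, -0.2]
finger_gap: 1.001
grasp_force: 0.0
tips [0.0689 0.0706 0.0724] first pts [[0.439, 0.054, 0.069], [0.444, 0.053, 0.069], [0.455, -0.042, 0.069], [0.439, 0.054, 0.069]] tcp [0.4559 0.0073 0.0537]
t 7.38 pos [0.4559 0.0073 0.0537] yaw 99.5 gap 1.002 shift cm [0.08 0.03 4.02] turn -0.002
```

```bash
python3 -m inch '[0,0,1.8,0,1,0,0,3.6,0,1,0,0,5.2,0,1,0,0,5.2,0,1,0,0,5.2,0,1]'; python3 -m inch '[0,0,0.5,0,1,0,0,1,0,1,0,0,1,0,1,0,0,1,0,1]'; python3 - <<'E'
from h import *
s,C=snap("wrist"); tips(C)
E
```

```text
t: 7.8
position: [0.4552, 0.0074, 0.0012]
tool_rot: [-0.001, -0.083, 0.997, 0.0]
wrist_force: [0.1, -0.2, 0.0]
finger_gap: 0.997
grasp_force: 0.0
t: 8.13
position: [0.4559, 0.0073, -0.0083]
tool_rot: [0.0, -0.083, 0.997, 0.0]
wrist_force: [0.7, -0.0, -0.3]
finger_gap: 1.0
grasp_force: 0.0
tips [-0.0022 -0.0012 -0.0008] first pts [[0.475, 0.069, -0.002], [0.449, -0.04, -0.002], [0.448, 0.053, -0.002], [0.457, -0.054, -0.002]] tcp [ 0.4561  0.0073 -0.0082]
```

```bash
for i in 1 2 ; do python3 -m inch '[0,0,0,0,-1,0,0,0,0,-1,0,0,0,0,-1,0,0,0,0,-1,0,0,0,0,-1]'; done; python3 -m inch '[0,0,-0.5,0,-1,0,0,-1.5,0,-1,0,0,-2.5,0,-1,0,0,-2.5,0,-1,0,0,-2.5,0,-1]'; python3 - <<'E'
from h import *
s,C=snap("wrist","w2")
E
```

```text
t: 8.6
position: [0.4559, 0.0073, -0.0083]
tool_rot: [0.0, -0.083, 0.997, 0.0]
wrist_force: [-0.3, 0.2, -0.2]
finger_gap: 0.681
grasp_force: 0.0
t: 9.02
position: [0.4558, 0.0075, -0.0084]
tool_rot: [0.0, -0.082, 0.997, 0.0]
wrist_force: [-0.5, 2.2, 1.5]
finger_gap: 0.658
grasp_force: 30.0
t: 9.43
position: [0.4559, 0.0071, 0.0166]
tool_rot: [0.0, -0.083, 0.997, -0.0]
wrist_force: [-0.3, -0.2, -4.5]
finger_gap: 0.655
grasp_force: 30.0
```

View pics/w2.png

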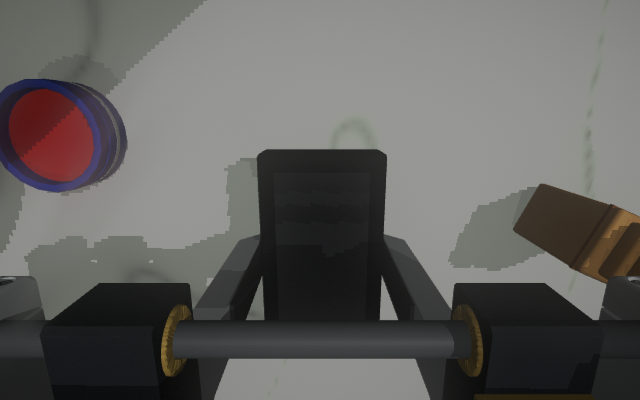

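```bash
python3 -m inch '[0,0,-2,0,-1,0,0,-4,0,-1,0,0,-7,0,-1,0,0,-9,0,-1,0,0,-9,0,-1]'; python3 -c "
from h import *
to(.6525,.2285,.105,0.7)"
```

```text
t: 9.9
position: [0.4587, 0.0069, 0.1095]
tool_rot: [0.004, -0.083, 0.997, -0.001]
wrist_force: [1.2, -0.2, -4.1]
finger_gap: 0.657
grasp_force: 30.0
t 9.9 pos [0.4587 0.0069 0.1095] yaw 99.5 gap 0.657 shift cm [-22.76  18.67   0.57] turn 1.724
```

```bash
python3 -m inch '[-1.5,1.2,0,0.1,-1,-4.5,3.7,0,0.22,-1,-7.5,6.2,0,0.34,-1,-10,8.2,0,0.46,-1,-12,9.8,0,0.58,-1]'; python3 -c "
from h import *
to(.6525,.2285,.105,0.7)"
```

```text
t: 10.32
position: [0.5586, 0.1256, 0.104]
tool_rot: [-0.001, 0.208, 0.978, -0.0]
wrist_force: [-0.1, -0.1, -3.7]
finger_gap: 0.659
grasp_force: 30.0
t 10.32 pos [0.5586 0.1256 0.104 ] yaw 65.9 gap 0.659 shift cm [-4.38 13.22 -0.12] turn 1.139
```

```bash
python3 -m inch '[-0.8,2.5,0,0.12,-1,-1.6,5,0,0.24,-1,-2.4,7.5,0,0.36,-1,-3,9,0,0.48,-1,-3.5,10.5,0,0.58,-1]'; python3 -m inch '[0,0,0,0.12,-1,0,0,0,0.24,-1,0,0,0,0.36,-1,0,0,0,0.48,-1,0,0,0,0.56,-1]';python3 -m inch '[0,0,0,0,-1,0,0,0,0,-1,0,0,0,0,-1]';python3 -c "
from h import *
to(.6525,.2285,.03,0.7)"
```

```text
t: 10.73
position: [0.6319, 0.2065, 0.103]
tool_rot: [-0.002, 0.479, 0.878, -0.001]
wrist_force: [-0.9, 0.5, -4.0]
finger_gap: 0.653
grasp_force: 30.0
t: 11.15
position: [0.6309, 0.2053, 0.1031]
tool_rot: [-0.001, 0.703, 0.711, -0.002]
wrist_force: [-0.7, 0.6, -3.8]
finger_gap: 0.658
grasp_force: 30.0
t: 11.4
position: [0.6317, 0.2055, 0.1049]
tool_rot: [-0.001, 0.701, 0.713, -0.001]
wrist_force: [0.4, -0.1, -4.5]
finger_gap: 0.658
grasp_force: 30.0
t 11.4 pos [0.6317 0.2055 0.1049] yaw 1.0 gap 0.658 shift cm [2.27 2.14 7.48] turn 0.006
```

```bash
python3 -m inch '[1,1,0,0,-1,2.15,2.1,1,0,-1,2.15,2.1,3,0,-1,2.15,2.1,5.5,0,-1,2.15,2.1,7.5,0,-1]'; python3 -m inch '[0,0,0,0,-1,0,0,0,0,-1,0,0,0,0,-1]';python3 - <<'E'
from h import *
to(.6525,.2275,-.005,0.7)
s,C=snap("top"); print("slab",top(C,[200,110,280,205],.03,.07)); print(top(C,[190,130,280,205],.007,.018))
E
```

```text
t: 11.82
position: [0.6526, 0.2276, 0.0297]
tool_rot: [-0.0, 0.701, 0.713, -0.0]
wrist_force: [0.1, -0.0, -4.3]
finger_gap: 0.657
grasp_force: 30.0
t: 12.07
position: [0.654, 0.2277, 0.0325]
tool_rot: [0.0, 0.701, 0.713, 0.001]
wrist_force: [0.9, -0.2, -3.6]
finger_gap: 0.655
grasp_force: 30.0
t 12.07 pos [0.654  0.2277 0.0325] yaw 0.9 gap 0.655 shift cm [-0.02 -0.16  3.75] turn 0.004
slab (514, array([0.7083, 0.2043]), array([0.1918, 0.0606]), 2.3, 'cen', array([0.6563, 0.1952]), 'z', np.float64(0.0636))
(271, array([0.6537, 0.1903]), array([0.1608, 0.1136]), 0.8, 'cen', array([0.6507, 0.1706]), 'z', np.float64(0.011))
```

```bash
python3 -m inch '[0,-0.1,1,0,-1,0,-0.1,2,0,-1,0,-0.1,2.8,0,-1,0,-0.1,3.2,0,-1,0,-0.1,3.2,0,-1]'; python3 -m inch '[0,0,0.1,0,-1,0,0,0.2,0,-1,0,0,0.2,0,-1]'
```

```text
t: 12.53
position: [0.6507, 0.2272, -0.0023]
tool_rot: [-0.001, 0.701, 0.713, -0.001]
wrist_force: [0.1, -0.6, -4.9]
finger_gap: 0.656
grasp_force: 30.0
t: 12.78
position: [0.6524, 0.2276, -0.0023]
tool_rot: [0.0, 0.701, 0.713, 0.0]
wrist_force: [-0.8, -0.2, -3.7]
finger_gap: 0.66
grasp_force: 30.0
```

```bash
python3 -m inch '[0,0,0.1,0,-1,0,0,0.2,0,-1,0,0,0.2,0,-1]'; python3 -m inch '[0,0,0.1,0,-1,0,0,0.1,0,-1,0,0,0.1,0,-1]'
```

```text
t: 13.03
position: [0.6521, 0.2275, -0.0044]
tool_rot: [-0.0, 0.701, 0.713, 0.0]
wrist_force: [-0.5, 0.4, -4.4]
finger_gap: 0.652
grasp_force: 30.0
t: 13.28
position: [0.6523, 0.2275, -0.0053]
tool_rot: [0.0, 0.701, 0.713, 0.0]
wrist_force: [-0.3, -0.1, -3.5]
finger_gap: 0.655
grasp_force: 30.0
```

Nearly on the floor; release, rise, and look.

```bash
python3 -m inch '[0,0,0.1,0,-1,0,0,0.1,0,-1]';for i in 1 2; do python3 -m inch '[0,0,0,0,1,0,0,0,0,1,0,0,0,0,1,0,0,0,0,1,0,0,0,0,1]'; done; python3 -m inch '[0,0,-3,0,1,0,0,-6,0,1,0,0,-10,0,1,0,0,-13,0,1,0,0,-13,0,1]';python3 -m inch '[0,0,0,0,1,0,0,0,0,1]';python3 - <<'E'
from h import *
s,C=snap("wrist","w3"); print("slab",top(C,[230,80,400,290],.02,.035)); tips(C)
print("tray",top(C,[0,0,640,400],.0075,.014))
to(.418,-.1425,.12,0)
E
```

```text
t: 13.45
position: [0.6522, 0.2276, -0.0053]
tool_rot: [0.0, 0.701, 0.713, 0.0]
wrist_force: [-1.1, -0.8, 2.7]
finger_gap: 0.657
grasp_force: 30.0
t: 13.87
position: [0.6523, 0.2275, -0.0065]
tool_rot: [0.0, 0.701, 0.713, 0.0]
wrist_force: [0.3, -0.4, -0.5]
finger_gap: 0.97
grasp_force: 0.0
t: 14.28
position: [0.6521, 0.2275, -0.0064]
tool_rot: [-0.0, 0.701, 0.713, 0.0]
wrist_force: [-0.4, 0.0, -0.1]
finger_gap: 1.0
grasp_force: 0.0
t: 14.7
position: [0.6567, 0.2287, 0.1317]
tool_rot: [0.004, 0.701, 0.713, 0.006]
wrist_force: [1.9, -0.2, 1.1]
finger_gap: 1.003
grasp_force: 0.0
t: 14.87
position: [0.6513, 0.2273, 0.1228]
tool_rot: [-0.0, 0.701, 0.713, -0.001]
wrist_force: [-0.5, 0.4, 0.0]
finger_gap: 1.001
grasp_force: 0.0
slab (8828, array([0.6511, 0.2271]), array([0.062 , 0.1097]), 1.0, 'cen', array([0.651, 0.23 ]), 'z', np.float64(0.0253))
tips [0.138  0.1398 0.1415] first pts [[0.699, 0.237, 0.138], [0.698, 0.231, 0.138], [0.698, 0.232, 0.138], [0.697, 0.233, 0.138]] tcp [0.6508 0.2272 0.1218]
tray (6692, array([0.5844, 0.1854]), array([0.4   , 0.3615]), 3.5, 'cen', array([0.5675, 0.2655]), 'z', np.float64(0.0119))
t 14.92 pos [0.6508 0.2272 0.1218] yaw 0.9 gap 0.997 shift cm [-36.59 -23.87   0.28] turn 0.016
```

View pics/w3.png

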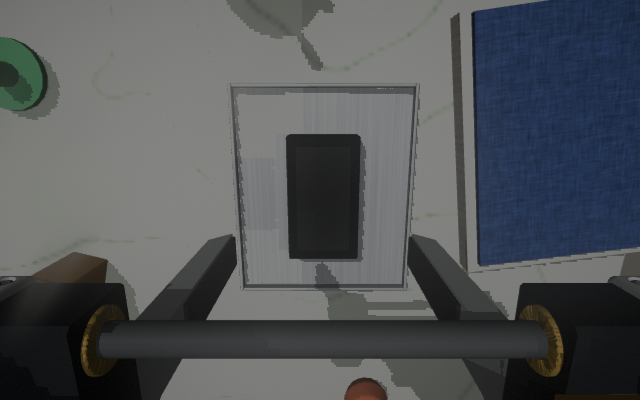

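```bash
python3 -m inch '[-18.3,-11.9,0,0,1,-18.3,-11.9,0,0,1,-18.3,-11.9,0,0,1,-18.3,-11.9,0,0,1,-18.3,-11.9,0,0,1]';python3 -m inch '[-18.3,-11.9,0,0,1,-18.3,-11.9,0,0,1,-18.3,-11.9,0,0,1,-18.3,-11.9,0,0,1,-18.3,-11.9,0,0,1]';  python3 -c "
from h import *
to(.418,-.1425,.12,0)"
```

```text
t: 15.33
position: [0.5385, 0.0498, 0.1213]
tool_rot: [-0.002, 0.701, 0.713, -0.002]
wrist_force: [0.2, -1.2, -0.8]
finger_gap: 1.0
grasp_force: 0.0
t: 15.75
position: [0.4278, -0.126, 0.1218]
tool_rot: [-0.002, 0.701, 0.713, -0.001]
wrist_force: [-0.3, -0.2, -0.8]
finger_gap: 0.999
grasp_force: 0.0
t 15.75 pos [ 0.4278 -0.126   0.1218] yaw 0.9 gap 0.999 shift cm [-1.63 -1.01  0.18] turn 0.017
```

```bash
python3 -m inch '[-1.6,-1,0,0,1,-1.6,-1,0,0,1,-1.6,-1,0,0,1,-1.6,-1,0,0,1]';python3 - <<'E'
from h import *
s,C=snap("wrist"); r=find("blue_dish","wrist",C)
if r: print(r[:2]); print(top(C,r[1],.026,.036))
else: print(top(C,[230,80,400,290],.026,.036))
to(.418,-.1425,-.0065)
E
```

```text
t: 16.08
position: [0.4207, -0.1406, 0.1227]
tool_rot: [-0.001, 0.702, 0.713, 0.0]
wrist_force: [0.3, 0.1, 0.3]
finger_gap: 0.998
grasp_force: 0.0
(0.69, [287.6, 167.1, 352.1, 236.9])
(1029, array([ 0.4173, -0.1427]), array([0.0547, 0.0573]), 1.9, 'cen', array([ 0.4173, -0.1424]), 'z', np.float64(0.0298))
t 16.18 pos [ 0.4212 -0.1404  0.123 ] yaw 1.0 gap 1.002 shift cm [-0.22 -0.31 12.95] turn 0
```

```bash
python3 -m inch '[-0.2,-0.3,3,0,1,-0.2,-0.3,6.5,0,1,-0.2,-0.3,9.5,0,1,-0.2,-0.3,11,0,1,-0.2,-0.3,11,0,1]';python3 -m inch '[0,0,0,0,1,0,0,0,0,1]';python3 -c "
from h import *
to(.4173,-.1426,-.0065)"
```

```text
t: 16.6
position: [0.4156, -0.141, 0.0104]
tool_rot: [-0.004, 0.701, 0.713, -0.001]
wrist_force: [-0.6, 0.6, -0.4]
finger_gap: 1.0
grasp_force: 0.0
t: 16.77
position: [0.4192, -0.1434, 0.0143]
tool_rot: [0.001, 0.701, 0.713, 0.0]
wrist_force: [-0.8, -1.3, -0.0]
finger_gap: 0.999
grasp_force: 0.0
t 16.77 pos [ 0.4192 -0.1434  0.0143] yaw 1.0 gap 0.999 shift cm [ 0.09 -0.19  2.08] turn 0
```

```bash
python3 -m inch '[0.1,-0.1,1,0,1,0.1,-0.1,1.9,0,1,0.1,-0.1,1.9,0,1,0.1,-0.1,1.9,0,1,0.1,-0.1,1.9,0,-1]'; for i in 1 2; do python3 -m inch '[0,0,0,0,-1,0,0,0,0,-1,0,0,0,0,-1,0,0,0,0,-1,0,0,0,0,-1]'; done; python3 -m inch '[0,0,-1,0,-1,0,0,-2.5,0,-1,0,0,-5,0,-1,0,0,-8,0,-1,0,0,-11,0,-1]';python3 -c "
from h import *
to(.651,.227,.115)"
```

```text
t: 17.18
position: [0.418, -0.143, -0.0043]
tool_rot: [0.001, 0.701, 0.713, 0.0]
wrist_force: [-0.1, 1.1, 0.6]
finger_gap: 0.962
grasp_force: 0.0
t: 17.6
position: [0.4174, -0.1428, -0.0052]
tool_rot: [0.001, 0.701, 0.713, 0.0]
wrist_force: [0.4, -0.1, 0.4]
finger_gap: 0.615
grasp_force: 25.5
t: 18.02
position: [0.4174, -0.1428, -0.0052]
tool_rot: [0.0, 0.701, 0.713, 0.0]
wrist_force: [1.1, -0.3, 2.8]
finger_gap: 0.612
grasp_force: 30.0
t: 18.43
position: [0.415, -0.1417, 0.1046]
tool_rot: [-0.002, 0.701, 0.713, -0.001]
wrist_force: [0.7, -0.9, -1.5]
finger_gap: 0.611
grasp_force: 30.0
t 18.43 pos [ 0.415  -0.1417  0.1046] yaw 0.9 gap 0.611 shift cm [36.49 24.18 -1.06] turn 0
```

```bash
python3 -m inch '[1.5,1,0,0,-1,4,2.7,0,0,-1,7,4.7,0,0,-1,10,6.7,0,0,-1,13,8.7,0,0,-1]';python3 -m inch '[3,2,0,0,-1,6,4,0,0,-1,9,6,0,0,-1,12,8,0,0,-1,15,10,0,0,-1]';python3 -m inch '[3,2,0,0,-1,5.5,3.5,0,0,-1,7.5,4.8,0,0,-1,8.2,5.3,0,0,-1,8.2,5.3,0,0,-1]'; python3 -m inch '[0,0,0,0,-1,0,0,0,0,-1]'; python3 -c "
from h import *
to(.651,.227,.0215)"
```

```text
t: 18.85
position: [0.501, -0.0098, 0.1039]
tool_rot: [-0.001, 0.702, 0.713, -0.001]
wrist_force: [0.8, -0.6, -1.0]
finger_gap: 0.612
grasp_force: 30.0
t: 19.27
position: [0.5986, 0.1419, 0.1034]
tool_rot: [-0.001, 0.701, 0.713, -0.001]
wrist_force: [1.0, -1.2, -1.4]
finger_gap: 0.609
grasp_force: 30.0
t: 19.68
position: [0.6508, 0.2246, 0.103]
tool_rot: [-0.001, 0.701, 0.713, -0.001]
wrist_force: [0.1, -0.8, -1.4]
finger_gap: 0.61
grasp_force: 30.0
t: 19.85
position: [0.6496, 0.2216, 0.1041]
tool_rot: [-0.0, 0.702, 0.712, -0.001]
wrist_force: [-0.1, -0.1, -1.9]
finger_gap: 0.611
grasp_force: 30.0
t 19.85 pos [0.6496 0.2216 0.1041] yaw 0.9 gap 0.611 shift cm [0.55 0.16 8.26] turn 0
```

```bash
python3 -m inch '[0.4,0.1,2,0,-1,0.4,0.1,4,0,-1,0.4,0.1,6,0,-1,0.4,0.1,7.5,0,-1,0.4,0.1,7.5,0,-1]'; python3 -m inch '[0,0,0,0,-1,0,0,0,0,-1,0,0,0,0,-1]'; python3 -c "
from h import *
to(.651,.227,.0198)"
```

```text
t: 20.27
position: [0.6483, 0.2247, 0.0263]
tool_rot: [-0.002, 0.702, 0.712, -0.003]
wrist_force: [-0.9, -0.2, -1.4]
finger_gap: 0.611
grasp_force: 30.0
t: 20.52
position: [0.653, 0.2269, 0.0314]
tool_rot: [0.001, 0.702, 0.713, 0.001]
wrist_force: [-0.0, 0.2, -1.8]
finger_gap: 0.615
grasp_force: 30.0
t 20.52 pos [0.653  0.2269 0.0314] yaw 0.9 gap 0.615 shift cm [ 0.01 -0.2   1.16] turn 0
```

```bash
python3 -m inch '[0,-0.1,0.5,0,-1,0,-0.1,0.8,0,-1,0,-0.1,0.8,0,-1,0,-0.1,0.8,0,-1]'; python3 -m inch '[0,0,0.1,0,-1,0,0,0.1,0,-1,0,0,0.1,0,-1]';python3 -m inch '[0,0,0.1,0,-1,0,0,0.1,0,-1,0,0,0.1,0,-1]'
```

```text
t: 20.85
position: [0.6507, 0.2272, 0.0214]
tool_rot: [-0.0, 0.701, 0.713, -0.0]
wrist_force: [0.1, 0.0, -1.7]
finger_gap: 0.613
grasp_force: 30.0
t: 21.1
position: [0.651, 0.2272, 0.0206]
tool_rot: [-0.0, 0.701, 0.713, 0.0]
wrist_force: [-1.2, 0.8, -2.0]
finger_gap: 0.608
grasp_force: 30.0
t: 21.35
position: [0.6512, 0.2273, 0.0199]
tool_rot: [0.0, 0.701, 0.713, 0.0]
wrist_force: [-0.3, 0.7, 0.2]
finger_gap: 0.608
grasp_force: 30.0
```

Contact (force gone from -1.9 to 0). Release, rise, look.

```bash
for i in 1 2; do python3 -m inch '[0,0,0,0,1,0,0,0,0,1,0,0,0,0,1,0,0,0,0,1,0,0,0,0,1]'; done; python3 -m inch '[0,0,-2,0,1,0,0,-5,0,1,0,0,-8,0,1,0,0,-10,0,1,0,0,-10,0,1]';python3 -m inch '[0,0,0,0,1,0,0,0,0,1]';python3 - <<'E'
from h import *
s,C=snap("wrist","w4"); print("dish",top(C,[250,100,400,290],.046,.063));print("slab",top(C,[250,80,400,290],.02,.03))
to(.379,-.3225,.12,0)
E
```

```text
t: 21.77
position: [0.651, 0.2272, 0.0197]
tool_rot: [0.0, 0.701, 0.713, 0.0]
wrist_force: [-0.3, -0.1, -0.1]
finger_gap: 0.934
grasp_force: 0.0
t: 22.18
position: [0.651, 0.2272, 0.0196]
tool_rot: [-0.0, 0.701, 0.713, 0.0]
wrist_force: [0.5, -0.2, -0.2]
finger_gap: 1.004
grasp_force: 0.0
t: 22.6
position: [0.6543, 0.2281, 0.1253]
tool_rot: [0.003, 0.701, 0.713, 0.004]
wrist_force: [-0.4, -0.3, 1.2]
finger_gap: 1.002
grasp_force: 0.0
t: 22.77
position: [0.65, 0.2269, 0.1183]
tool_rot: [-0.001, 0.701, 0.713, -0.001]
wrist_force: [-0.3, -0.3, -0.2]
finger_gap: 1.002
grasp_force: 0.0
dish (4274, array([0.6497, 0.2278]), array([0.0572, 0.0569]), 56.3, 'cen', array([0.65  , 0.2275]), 'z', np.float64(0.048))
slab (4678, array([0.651, 0.227]), array([0.0622, 0.1099]), 1.1, 'cen', array([0.6515, 0.2376]), 'z', np.float64(0.0252))
t 22.82 pos [0.6497 0.2268 0.1177] yaw 0.9 gap 1.002 shift cm [-54.5  -27.94  -0.1 ] turn 0.016
```

```bash
for i in 1 2; do python3 -m inch '[-18,-9.2,0,0,1,-18,-9.2,0,0,1,-18,-9.2,0,0,1,-18,-9.2,0,0,1,-18,-9.2,0,0,1]';done;python3 -m inch '[-16.5,-8.4,0,0,1,-16.5,-8.4,0,0,1,-16.5,-8.4,0,0,1,-16.5,-8.4,0,0,1,-16.5,-8.4,0,0,1]';python3 -m inch '[0,0,0,0,1,0,0,0,0,1,0,0,0,0,1]';python3 - <<'E'
from h import *
s,C=snap("wrist"); r=find("white_dish","wrist",C)
if r: print(r[:2]); print(top(C,r[1],.026,.036))
to(.378,-.3225,.015)
E
```

```text
t: 23.23
position: [0.5589, 0.0439, 0.1175]
tool_rot: [-0.001, 0.701, 0.713, -0.002]
wrist_force: [0.4, -0.2, 0.4]
finger_gap: 0.999
grasp_force: 0.0
t: 23.65
position: [0.47, -0.1371, 0.1179]
tool_rot: [-0.002, 0.702, 0.713, -0.001]
wrist_force: [-0.0, 0.2, 0.4]
finger_gap: 1.003
grasp_force: 0.0
t: 24.07
position: [0.3885, -0.3053, 0.118]
tool_rot: [-0.001, 0.702, 0.712, -0.001]
wrist_force: [0.5, 0.1, 0.3]
finger_gap: 1.003
grasp_force: 0.0
t: 24.32
position: [0.391, -0.3005, 0.1185]
tool_rot: [-0.001, 0.701, 0.713, 0.001]
wrist_force: [-0.4, 0.3, 0.6]
finger_gap: 0.995
grasp_force: 0.0
(0.87, [277.4, 188.4, 342.2, 255.9])
(1035, array([ 0.3795, -0.3196]), array([0.0559, 0.055 ]), 89.6, 'cen', array([ 0.3792, -0.3193]), 'z', np.float64(0.0299))
t 24.42 pos [ 0.3916 -0.3003  0.119 ] yaw 1.0 gap 1.002 shift cm [-2.21 -1.4  10.4 ] turn 0
```

```bash
python3 -m inch '[-1.9,-1.2,1,0,1,-1.9,-1.2,4,0,1,-1.9,-1.2,7,0,1,-1.9,-1.2,9.5,0,1,-1.9,-1.2,10.4,0,1]';python3 -m inch '[0,0,0,0,1,0,0,0,0,1,0,0,0,0,1,0,0,0,0,1]';python3 -c "
from h import *
to(.3793,-.3198,-.0052)"
```

```text
t: 24.83
position: [0.3784, -0.3179, 0.0126]
tool_rot: [-0.003, 0.701, 0.713, 0.0]
wrist_force: [-0.7, 1.2, -0.3]
finger_gap: 1.005
grasp_force: 0.0
t: 25.17
position: [0.3809, -0.3221, 0.0171]
tool_rot: [0.002, 0.701, 0.713, -0.0]
wrist_force: [-0.0, 0.2, -0.0]
finger_gap: 0.998
grasp_force: 0.0
t 25.17 pos [ 0.3809 -0.3221  0.0171] yaw 1.0 gap 0.998 shift cm [ 0.23 -0.17  2.23] turn 0
```

```bash
python3 -m inch '[0.15,-0.1,1,0,1,0.15,-0.1,2,0,1,0.15,-0.1,2,0,1,0.15,-0.1,2,0,1,0.15,-0.1,2,0,-1]'; for i in 1 2; do python3 -m inch '[0,0,0,0,-1,0,0,0,0,-1,0,0,0,0,-1,0,0,0,0,-1,0,0,0,0,-1]'; done; python3 -m inch '[0,0,-1,0,-1,0,0,-2.5,0,-1,0,0,-5,0,-1,0,0,-8,0,-1,0,0,-12,0,-1]';python3 -c "
from h import *
to(.65,.2275,.12)"
```

```text
t: 25.58
position: [0.3793, -0.3204, -0.0035]
tool_rot: [0.001, 0.701, 0.713, -0.0]
wrist_force: [-0.1, -0.7, -0.6]
finger_gap: 0.956
grasp_force: 0.0
t: 26.0
position: [0.3789, -0.3199, -0.0043]
tool_rot: [0.0, 0.701, 0.713, 0.0]
wrist_force: [0.1, -0.4, 2.1]
finger_gap: 0.613
grasp_force: 29.5
t: 26.42
position: [0.3789, -0.3199, -0.0043]
tool_rot: [0.0, 0.701, 0.713, 0.0]
wrist_force: [1.0, 0.4, 2.2]
finger_gap: 0.612
grasp_force: 30.0
t: 26.83
position: [0.3767, -0.3178, 0.1143]
tool_rot: [-0.003, 0.701, 0.713, 0.0]
wrist_force: [-0.3, -1.0, -1.5]
finger_gap: 0.611
grasp_force: 30.0
t 26.83 pos [ 0.3767 -0.3178  0.1143] yaw 0.9 gap 0.611 shift cm [54.08 28.2  -0.42] turn 0
```

```bash
python3 -m inch '[1.5,0.8,0,0,-1,4,2.1,0,0,-1,7.5,3.9,0,0,-1,11,5.7,0,0,-1,14.5,7.5,0,0,-1]';python3 -m inch '[3.6,1.9,0,0,-1,7.2,3.8,0,0,-1,10.8,5.6,0,0,-1,14.4,7.5,0,0,-1,18,9.4,0,0,-1]';python3 -m inch '[3.6,1.9,0,0,-1,7.2,3.8,0,0,-1,10.8,5.6,0,0,-1,13.5,7.1,0,0,-1,15.5,8.1,0,0,-1]'; python3 -m inch '[2,1,0,0,-1,4,2,0,0,-1,5.3,2.7,0,0,-1,5.3,2.7,0,0,-1,5.3,2.7,0,0,-1]';python3 -m inch '[0,0,0,0,-1,0,0,0,0,-1,0,0,0,0,-1]'; python3 -c "
from h import *
to(.65,.2275,.0447)"
```

```text
t: 27.25
position: [0.4511, -0.172, 0.1152]
tool_rot: [-0.001, 0.702, 0.712, -0.0]
wrist_force: [0.9, -0.6, -0.6]
finger_gap: 0.615
grasp_force: 30.0
t: 27.67
position: [0.5422, 0.0099, 0.115]
tool_rot: [-0.0, 0.701, 0.713, -0.001]
wrist_force: [0.7, -0.8, -0.7]
finger_gap: 0.614
grasp_force: 30.0
t: 28.08
position: [0.6215, 0.1672, 0.1145]
tool_rot: [-0.001, 0.701, 0.713, -0.0]
wrist_force: [-0.1, -0.2, -1.1]
finger_gap: 0.608
grasp_force: 30.0
t: 28.5
position: [0.6463, 0.2176, 0.1144]
tool_rot: [-0.0, 0.701, 0.713, -0.001]
wrist_force: [0.1, -0.6, -0.8]
finger_gap: 0.613
grasp_force: 30.0
t: 28.75
position: [0.6467, 0.2164, 0.1157]
tool_rot: [-0.0, 0.702, 0.712, -0.0]
wrist_force: [0.1, -0.6, -0.8]
finger_gap: 0.615
grasp_force: 30.0
t 28.75 pos [0.6467 0.2164 0.1157] yaw 0.9 gap 0.615 shift cm [1.11 0.35 7.1 ] turn 0
```

```bash
python3 -m inch '[1.1,0.35,0,0,-1,1.1,0.35,1.5,0,-1,1.1,0.35,3.5,0,-1,1.1,0.35,5,0,-1,1.1,0.35,5,0,-1]'; python3 -m inch '[0,0,0,0,-1,0,0,0,0,-1,0,0,0,0,-1,0,0,0,0,-1]'; python3 -c "
from h import *
to(.6505,.2274,.0447)"
```

```text
t: 29.17
position: [0.648, 0.2284, 0.0622]
tool_rot: [-0.002, 0.702, 0.713, -0.003]
wrist_force: [-0.6, -1.0, -1.9]
finger_gap: 0.613
grasp_force: 30.0
t: 29.5
position: [0.6514, 0.229, 0.067]
tool_rot: [0.001, 0.701, 0.713, 0.001]
wrist_force: [-0.9, -0.2, -1.3]
finger_gap: 0.611
grasp_force: 30.0
t 29.5 pos [0.6514 0.229  0.067 ] yaw 0.9 gap 0.611 shift cm [-0.16 -0.1   2.23] turn 0
```

```bash
python3 -m inch '[-0.1,-0.05,0.6,0,-1,-0.1,-0.05,1.2,0,-1,-0.1,-0.05,1.7,0,-1,-0.1,-0.05,1.7,0,-1,-0.1,-0.05,1.7,0,-1]';python3 -m inch '[0,0,0,0,-1,0,0,0.1,0,-1,0,0,0.1,0,-1,0,0,0.1,0,-1]'; python3 -c "
from h import *
to(.6505,.2274,.0447)"
```

```text
t: 29.92
position: [0.6494, 0.2275, 0.0477]
tool_rot: [-0.0, 0.701, 0.713, -0.001]
wrist_force: [-0.2, -0.5, -1.3]
finger_gap: 0.609
grasp_force: 30.0
t: 30.25
position: [0.65, 0.2277, 0.0477]
tool_rot: [0.0, 0.701, 0.713, 0.0]
wrist_force: [0.4, -0.4, -1.0]
finger_gap: 0.61
grasp_force: 30.0
t 30.25 pos [0.65   0.2277 0.0477] yaw 0.9 gap 0.61 shift cm [-0.03  0.04  0.3 ] turn 0
```

```bash
python3 -m inch '[0,0,0.1,0,-1,0,0,0.2,0,-1,0,0,0.2,0,-1,0,0,0.2,0,-1]';python3 -m inch '[0,0,0.1,0,-1,0,0,0.1,0,-1,0,0,0.1,0,-1]'
```

```text
t: 30.58
position: [0.6499, 0.2277, 0.0455]
tool_rot: [-0.0, 0.701, 0.713, -0.0]
wrist_force: [-0.5, -0.8, 0.1]
finger_gap: 0.614
grasp_force: 30.0
t: 30.83
position: [0.6501, 0.2277, 0.0448]
tool_rot: [0.0, 0.701, 0.713, 0.0]
wrist_force: [0.0, 0.6, -1.0]
finger_gap: 0.611
grasp_force: 30.0
```

```bash
python3 -m inch '[0,0,0.05,0,-1,0,0,0.1,0,-1,0,0,0.1,0,-1]';for i in 1 2; do python3 -m inch '[0,0,0,0,1,0,0,0,0,1,0,0,0,0,1,0,0,0,0,1,0,0,0,0,1]'; done; python3 -m inch '[0,0,-2,0,1,0,0,-5,0,1,0,0,-8,0,1,0,0,-10,0,1,0,0,-10,0,1]';python3 -m inch '[0,0,0,0,1,0,0,0,0,1]';python3 - <<'E'
from h import *
s,C=snap("wrist","w5"); print("white",top(C,[250,100,400,290],.07,.087));print("blue",top(C,[250,100,400,290],.035,.054))
to(.389,.323,.13,0)
E
```

```text
t: 31.08
position: [0.6502, 0.2277, 0.0447]
tool_rot: [0.0, 0.701, 0.713, 0.0]
wrist_force: [-0.5, -0.9, 5.9]
finger_gap: 0.613
grasp_force: 30.0
t: 31.5
position: [0.6498, 0.2276, 0.0433]
tool_rot: [-0.0, 0.701, 0.713, -0.0]
wrist_force: [0.4, 0.4, -0.2]
finger_gap: 0.93
grasp_force: 0.0
t: 31.92
position: [0.65, 0.2277, 0.0436]
tool_rot: [-0.0, 0.701, 0.713, 0.0]
wrist_force: [-0.2, 0.1, 0.3]
finger_gap: 1.001
grasp_force: 0.0
t: 32.33
position: [0.6532, 0.2285, 0.1493]
tool_rot: [0.003, 0.701, 0.713, 0.004]
wrist_force: [1.0, 0.2, 0.9]
finger_gap: 1.003
grasp_force: 0.0
t: 32.5
position: [0.649, 0.2274, 0.1423]
tool_rot: [-0.001, 0.701, 0.713, -0.001]
wrist_force: [0.8, 0.8, 0.4]
finger_gap: 0.996
grasp_force: 0.0
white (4287, array([0.649 , 0.2276]), array([0.057, 0.057]), 78.3, 'cen', array([0.649 , 0.2275]), 'z', np.float64(0.072))
blue (183, array([0.6527, 0.2468]), array([0.0189, 0.0541]), 81.2, 'cen', array([0.6525, 0.2524]), 'z', np.float64(0.0453))
t 32.55 pos [0.6487 0.2274 0.1417] yaw 0.9 gap 1.001 shift cm [  9.98 -25.81   1.24] turn 0.016
```

View pics/w5.png

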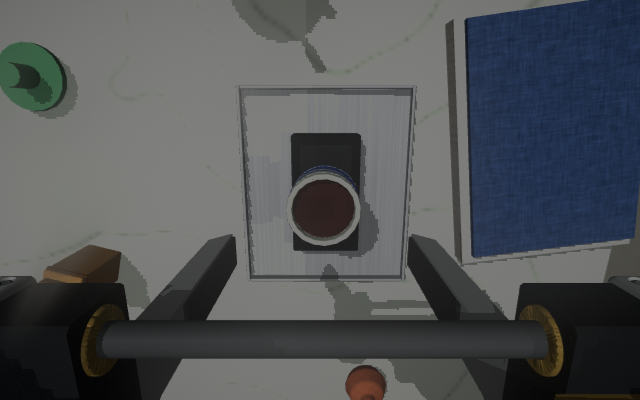

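```bash
python3 -m inch '[10,-25.8,0,0,1,10,-25.8,0,0,1,10,-25.8,0,0,1,10,-25.8,0,0,1,10,-25.8,0,0,1]';python3 -c "
from h import *
to(.389,.323,.13)"
```

```text
t: 32.97
position: [0.4515, 0.2995, 0.1415]
tool_rot: [-0.001, 0.702, 0.712, -0.002]
wrist_force: [-0.5, 1.0, -0.1]
finger_gap: 1.0
grasp_force: 0.0
t 32.97 pos [0.4515 0.2995 0.1415] yaw 0.9 gap 1.0 shift cm [ 2.44 -6.21  1.17] turn 0
```

```bash
python3 -m inch '[2.6,-6.6,1,0,1,2.6,-6.6,1,0,1,2.6,-6.6,1,0,1,2.6,-6.6,1,0,1,2.6,-6.6,1,0,1]';python3 -m inch '[0,0,0,0,1,0,0,0,0,1,0,0,0,0,1]';python3 - <<'E'
from h import *
s,C=snap("wrist"); r=find("lid","wrist",C)
b=r[1] if r else [230,100,400,290]; print(b); print("knob",top(C,b,.03,.04)); print("disc",top(C,b,.0085,.016))
to(.389,.323,.035)
E
```

```text
t: 33.38
position: [0.3884, 0.3246, 0.1329]
tool_rot: [0.0, 0.701, 0.713, -0.0]
wrist_force: [-0.8, -0.5, -0.1]
finger_gap: 0.996
grasp_force: 0.0
t: 33.63
position: [0.3892, 0.3244, 0.1333]
tool_rot: [0.0, 0.702, 0.712, -0.0]
wrist_force: [-0.2, 0.4, 0.2]
finger_gap: 0.998
grasp_force: 0.0
[293.8, 165.8, 353.6, 220.2]
knob (399, array([0.3889, 0.3267]), array([0.0183, 0.019 ]), 0.2, 'cen', array([0.3888, 0.3269]), 'z', np.float64(0.0341))
disc (2352, array([0.389 , 0.3252]), array([0.055 , 0.0519]), 0.7, 'cen', array([0.3888, 0.3271]), 'z', np.float64(0.0122))
t 33.73 pos [0.3889 0.3245 0.1335] yaw 0.8 gap 0.998 shift cm [-0.15  0.01  9.85] turn 0
```

```bash
python3 -m inch '[0.2,0,3,0,1,0.2,0,6,0,1,0.2,0,9,0,1,0.2,0,11,0,1,0.2,0,11,0,1]';python3 -m inch '[0,0,0,0,1,0,0,0,0,1,0,0,0,0,1,0,0,0,0,1]';python3 -m inch '[0,0,1,0,1,0,0,1.5,0,1,0,0,1.5,0,1,0,0,1.5,0,1]';python3 -c "
from h import *
to(.389,.3266,.002)"
```

```text
t: 34.15
position: [0.3853, 0.3246, 0.0199]
tool_rot: [-0.001, 0.702, 0.713, -0.004]
wrist_force: [-0.3, 0.1, -0.3]
finger_gap: 0.999
grasp_force: 0.0
t: 34.48
position: [0.3893, 0.3275, 0.0252]
tool_rot: [0.0, 0.701, 0.713, 0.002]
wrist_force: [-0.1, -1.0, -0.1]
finger_gap: 0.998
grasp_force: 0.0
t: 34.82
position: [0.3876, 0.3265, 0.0081]
tool_rot: [-0.0, 0.701, 0.713, -0.001]
wrist_force: [0.5, 0.1, -0.4]
finger_gap: 1.003
grasp_force: 0.0
t 34.82 pos [0.3876 0.3265 0.0081] yaw 0.9 gap 1.003 shift cm [0.01 0.14 0.61] turn 0
```

```bash
python3 -m inch '[0,0.1,0.55,0,1,0,0.1,0.55,0,1,0,0.1,0.55,0,1,0,0.1,0.55,0,-1,0,0.1,0.55,0,-1]';for i in 1 2 3; do python3 -m inch '[0,0,0,0,-1,0,0,0,0,-1,0,0,0,0,-1,0,0,0,0,-1,0,0,0,0,-1]'; done; 
```

```text
t: 35.23
position: [0.3892, 0.3269, 0.0032]
tool_rot: [-0.0, 0.701, 0.713, 0.0]
wrist_force: [0.6, -0.3, -0.0]
finger_gap: 0.89
grasp_force: 0.0
t: 35.65
position: [0.3891, 0.3268, 0.0031]
tool_rot: [0.0, 0.701, 0.713, 0.0]
wrist_force: [-0.0, -0.7, -0.1]
finger_gap: 0.539
grasp_force: 0.0
t: 36.07
position: [0.3892, 0.3268, 0.0031]
tool_rot: [0.0, 0.701, 0.713, 0.0]
wrist_force: [-0.3, 1.0, -0.0]
finger_gap: 0.204
grasp_force: 30.0
t: 36.48
position: [0.3891, 0.3268, 0.0031]
tool_rot: [-0.0, 0.701, 0.713, 0.0]
wrist_force: [0.0, -0.5, 0.2]
finger_gap: 0.204
grasp_force: 30.0
```

```bash
python3 -m inch '[0,0,-1,0,-1,0,0,-3,0,-1,0,0,-6,0,-1,0,0,-9,0,-1,0,0,-12.5,0,-1]';python3 -m inch '[0,0,-1,0,-1,0,0,-1,0,-1,-1,2,-1,0,-1,-2,5,-1,0,-1,-3,8,-1,0,-1]';python3 -c "
from h import *
to(.6495,.2277,.13)"
```

```text
t: 36.9
position: [0.3879, 0.3261, 0.1291]
tool_rot: [-0.0, 0.701, 0.713, -0.001]
wrist_force: [0.5, 0.6, -1.0]
finger_gap: 0.202
grasp_force: 30.0
t: 37.32
position: [0.4684, 0.2973, 0.1364]
tool_rot: [-0.001, 0.701, 0.713, -0.002]
wrist_force: [0.2, 0.6, -0.8]
finger_gap: 0.205
grasp_force: 30.0
t 37.32 pos [0.4684 0.2973 0.1364] yaw 1.0 gap 0.205 shift cm [-7.28 17.99  0.59] turn 0
```

```bash
python3 -m inch '[-1.3,3.5,0,0,-1,-2.6,7,0,0,-1,-4,10.2,0,0,-1,-5.2,13,0,0,-1,-6.2,15.2,0,0,-1]';python3 -m inch '[-0.6,1.4,0,0,-1,-1,2.4,0,0,-1,-1,2.4,0,0,-1,-1,2.4,0,0,-1,-1,2.4,0,0,-1]';python3 -m inch '[0,0,0,0,-1,0,0,0,0,-1,0,0,0,0,-1]';python3 -c "
from h import *
to(.6495,.2277,.0761)"
```

```text
t: 37.73
position: [0.6235, 0.2368, 0.1349]
tool_rot: [-0.001, 0.702, 0.712, -0.002]
wrist_force: [0.3, -0.5, -0.9]
finger_gap: 0.202
grasp_force: 30.0
t: 38.15
position: [0.645, 0.2294, 0.1372]
tool_rot: [-0.001, 0.701, 0.713, -0.001]
wrist_force: [-0.7, -0.1, -0.5]
finger_gap: 0.206
grasp_force: 30.0
t: 38.4
position: [0.646, 0.2295, 0.1385]
tool_rot: [0.0, 0.701, 0.713, 0.0]
wrist_force: [0.6, 0.7, -0.2]
finger_gap: 0.205
grasp_force: 30.0
t 38.4 pos [0.646  0.2295 0.1385] yaw 1.0 gap 0.205 shift cm [-0.19  0.35  6.24] turn 0
```

```bash
python3 -m inch '[-0.2,0.35,1.5,0,-1,-0.2,0.35,3,0,-1,-0.2,0.35,4,0,-1,-0.2,0.35,4.5,0,-1,-0.2,0.35,4.5,0,-1]';python3 -m inch '[0,0,0,0,-1,0,0,0,0,-1,0,0,0,0,-1,0,0,0,0,-1]';python3 -c "
from h import *
to(.6495,.2277,.0761)"
```

```text
t: 38.82
position: [0.649, 0.2269, 0.0917]
tool_rot: [-0.001, 0.701, 0.713, -0.001]
wrist_force: [0.4, 0.2, -0.2]
finger_gap: 0.202
grasp_force: 30.0
t: 39.15
position: [0.6507, 0.2271, 0.094]
tool_rot: [0.0, 0.701, 0.713, 0.001]
wrist_force: [0.7, 0.3, -1.4]
finger_gap: 0.203
grasp_force: 30.0
t 39.15 pos [0.6507 0.2271 0.094 ] yaw 0.9 gap 0.203 shift cm [ 0.06 -0.12  1.79] turn 0
```

```bash
python3 -m inch '[0,-0.1,0.5,0,-1,0,-0.1,1,0,-1,0,-0.1,1.3,0,-1,0,-0.1,1.3,0,-1,0,-0.1,1.3,0,-1]';python3 -m inch '[0,0,0.1,0,-1,0,0,0.2,0,-1,0,0,0.2,0,-1,0,0,0.2,0,-1]';python3 -m inch '[0,0,0.1,0,-1,0,0,0.1,0,-1,0,0,0.1,0,-1,0,0,0.1,0,-1]'
```

```text
t: 39.57
position: [0.6489, 0.2268, 0.0795]
tool_rot: [-0.0, 0.701, 0.713, -0.0]
wrist_force: [-0.7, -0.7, 0.0]
finger_gap: 0.205
grasp_force: 30.0
t: 39.9
position: [0.6493, 0.2269, 0.0781]
tool_rot: [0.0, 0.701, 0.713, 0.0]
wrist_force: [0.6, -0.1, -0.9]
finger_gap: 0.201
grasp_force: 30.0
t: 40.23
position: [0.6492, 0.2269, 0.0771]
tool_rot: [0.0, 0.701, 0.713, 0.0]
wrist_force: [0.6, -0.5, -0.7]
finger_gap: 0.203
grasp_force: 30.0
```

```bash
python3 -m inch '[0,0,0.1,0,-1,0,0,0.1,0,-1,0,0,0.1,0,-1,0,0,0.1,0,-1]'; python3 -m inch '[0,0,0.05,0,-1,0,0,0.05,0,-1,0,0,0.05,0,-1,0,0,0.05,0,-1]'
```

```text
t: 40.57
position: [0.6493, 0.227, 0.0761]
tool_rot: [0.0, 0.701, 0.713, 0.0]
wrist_force: [0.6, 0.0, 0.6]
finger_gap: 0.205
grasp_force: 30.0
t: 40.9
position: [0.6493, 0.227, 0.0761]
tool_rot: [0.0, 0.701, 0.713, 0.0]
wrist_force: [-0.6, 0.3, 4.0]
finger_gap: 0.203
grasp_force: 30.0
```

```bash
for i in 1 2 3; do python3 -m inch '[0,0,0,0,1,0,0,0,0,1,0,0,0,0,1,0,0,0,0,1,0,0,0,0,1]'; done; python3 -m inch '[0,0,-2,0,1,0,0,-5,0,1,0,0,-8,0,1,0,0,-10,0,1,0,0,-10,0,1]';python3 -m inch '[0,0,0,0,1,0,0,0,0,1]';python3 - <<'E'
from h import *
s,C=snap("wrist","w6"); print("knob",top(C,[250,100,400,290],.1,.112));print("disc",top(C,[250,100,400,290],.08,.09))
to(.421,.145,.16,-14.7)
E
```

```text
t: 41.32
position: [0.6491, 0.2269, 0.0753]
tool_rot: [-0.0, 0.701, 0.713, -0.0]
wrist_force: [-0.4, 0.3, 0.5]
finger_gap: 0.517
grasp_force: 0.0
t: 41.73
position: [0.6492, 0.227, 0.0756]
tool_rot: [0.0, 0.701, 0.713, 0.0]
wrist_force: [-0.7, -1.0, 0.2]
finger_gap: 0.875
grasp_force: 0.0
t: 42.15
position: [0.6492, 0.227, 0.0756]
tool_rot: [0.0, 0.701, 0.713, 0.0]
wrist_force: [-0.4, 0.3, -0.0]
finger_gap: 1.001
grasp_force: 0.0
t: 42.57
position: [0.6522, 0.2277, 0.1813]
tool_rot: [0.003, 0.701, 0.713, 0.004]
wrist_force: [1.4, 0.4, -0.3]
finger_gap: 0.995
grasp_force: 0.0
t: 42.73
position: [0.6483, 0.2267, 0.1743]
tool_rot: [-0.001, 0.701, 0.713, -0.001]
wrist_force: [0.3, 0.1, 0.1]
finger_gap: 1.0
grasp_force: 0.0
knob (519, array([0.6483, 0.2268]), array([0.0191, 0.0194]), 66.9, 'cen', array([0.6482, 0.2274]), 'z', np.float64(0.107))
disc (3000, array([0.6483, 0.2268]), array([0.057 , 0.0571]), 20.3, 'cen', array([0.6482, 0.2284]), 'z', np.float64(0.0852))
t 42.78 pos [0.648  0.2266 0.1736] yaw 0.9 gap 0.998 shift cm [ -7.8  -22.83   1.44] turn 0.273
```

View pics/w6.png

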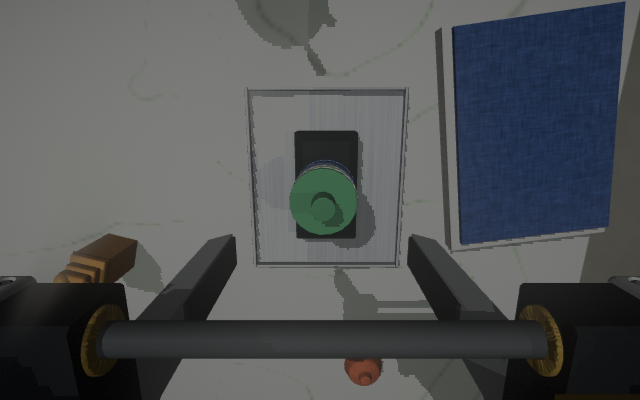

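```bash
python3 -m inch '[-7.8,-22.8,0,0.27,1,-7.8,-22.8,0,0.27,1,-7.8,-22.8,0,0.27,1,-7.8,-22.8,0,0.27,1,-7.8,-22.8,0,0.27,1]';python3 -c "
from h import *
to(.421,.145,.16,-14.7)"
```

```text
t: 43.2
position: [0.4499, 0.1555, 0.1734]
tool_rot: [-0.001, 0.791, 0.612, -0.002]
wrist_force: [0.3, -0.6, 0.8]
finger_gap: 0.999
grasp_force: 0.0
t 43.2 pos [0.4499 0.1555 0.1734] yaw -14.5 gap 0.999 shift cm [-1.74 -2.53  1.35] turn 0.003
```

```bash
python3 -m inch '[-1.8,-2.7,0,0,1,-1.8,-2.7,0,0,1,-1.8,-2.7,0,0,1,-1.8,-2.7,0,0,1,-1.8,-2.7,0,0,1]';python3 -m inch '[0,0,0,0,1,0,0,0,0,1]';python3 - <<'E'
from h import *
s,C=snap("wrist","w7"); 
b=[200,60,450,260]; print("col",top(C,b,.05,.0655)); print("beast",top(C,b,.067,.095)); 
b2=[500,0,640,270]
to(.421,.145,.04,-14.7)
E
```

```text
t: 43.62
position: [0.4239, 0.146, 0.1751]
tool_rot: [-0.0, 0.791, 0.612, 0.0]
wrist_force: [0.5, -0.9, -0.2]
finger_gap: 1.003
grasp_force: 0.0
t: 43.78
position: [0.4236, 0.146, 0.1751]
tool_rot: [-0.0, 0.791, 0.612, -0.0]
wrist_force: [-0.2, -0.4, 0.2]
finger_gap: 0.996
grasp_force: 0.0
col (597, array([0.4215, 0.1462]), array([0.0341, 0.0338]), 76.5, 'cen', array([0.4236, 0.1511]), 'z', np.float64(0.0618))
beast (812, array([0.4215, 0.1458]), array([0.0224, 0.0298]), 76.2, 'cen', array([0.4221, 0.1487]), 'z', np.float64(0.0827))
t 43.83 pos [0.4233 0.146  0.1752] yaw -14.5 gap 0.999 shift cm [-0.15 -0.2  13.52] turn 0.003
```

View pics/w7.png

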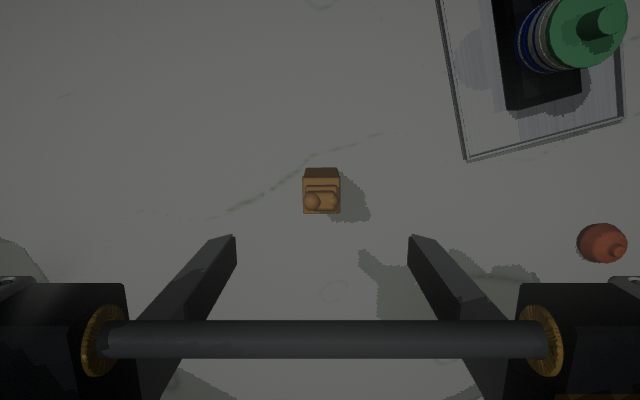

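```bash
python3 -m inch '[0,-0.15,3.5,0,1,0,-0.15,7,0,1,0,-0.15,10.5,0,1,0,-0.15,13,0,1,0,-0.15,14,0,1]';python3 -m inch '[0,0,1,0,1,0,0,2.2,0,1,0,0,2.2,0,1,0,0,2.2,0,1,0,0,2.2,0,1]';python3 -c "
from h import *
to(.4215,.146,.012,-14)"
```

```text
t: 44.25
position: [0.4185, 0.1457, 0.0321]
tool_rot: [-0.002, 0.791, 0.612, -0.003]
wrist_force: [-0.1, 0.2, -1.0]
finger_gap: 1.002
grasp_force: 0.0
t: 44.67
position: [0.4218, 0.1463, 0.0139]
tool_rot: [0.0, 0.791, 0.612, 0.0]
wrist_force: [0.8, 0.2, -0.6]
finger_gap: 0.996
grasp_force: 0.0
t 44.67 pos [0.4218 0.1463 0.0139] yaw -14.5 gap 0.996 shift cm [-0.03 -0.02  0.19] turn -0.01
```

```bash
for i in 1 2 3; do python3 -m inch '[0,0,0,0,-1,0,0,0,0,-1,0,0,0,0,-1,0,0,0,0,-1,0,0,0,0,-1]'; done; python3 -m inch '[0,0,-1,0,-1,0,0,-3,0,-1,0,0,-6,0,-1,0,0,-9,0,-1,0,0,-12,0,-1]';python3 -m inch '[0,0,0,0,-1,0,0,0,0,-1,0,0,0,0,-1]';python3 - <<'E'
from h import *
for c in ("top","side"):
    s,C=snap(c); im=s["image"].astype(int); b,g,r=im[...,0],im[...,1],im[...,2]
    m=(r>2*g+20)&(r>2*b+20)&(np.abs(C[...,0]-.62)<.07)&(np.abs(C[...,1]+.228)<.07)
    p=C[m]; print(c,m.sum(),np.median(p[:,2]),cv2.minAreaRect(p[:,:2].astype(np.float32)),p[:,:2].mean(0))
to(.62,-.2275,.135)
E
```

```text
t: 45.08
position: [0.4213, 0.1462, 0.0139]
tool_rot: [0.0, 0.791, 0.612, 0.0]
wrist_force: [0.3, -0.0, 0.3]
finger_gap: 0.679
grasp_force: 0.0
t: 45.5
position: [0.4214, 0.1461, 0.0136]
tool_rot: [0.0, 0.791, 0.612, 0.0]
wrist_force: [1.0, -0.3, 0.1]
finger_gap: 0.363
grasp_force: 30.0
t: 45.92
position: [0.4213, 0.1461, 0.0136]
tool_rot: [0.0, 0.791, 0.612, 0.0]
wrist_force: [0.7, -0.2, 0.7]
finger_gap: 0.356
grasp_force: 30.0
t: 46.33
position: [0.4197, 0.146, 0.1342]
tool_rot: [-0.001, 0.791, 0.612, -0.001]
wrist_force: [1.1, 0.3, -1.5]
finger_gap: 0.359
grasp_force: 30.0
t: 46.58
position: [0.4196, 0.1459, 0.1324]
tool_rot: [-0.001, 0.791, 0.612, -0.001]
wrist_force: [-0.6, -0.3, -2.6]
finger_gap: 0.356
grasp_force: 30.0
top 425 0.06412836742355855 ((0.6199524998664856, -0.22659814357757568), (0.0533890575170517, 0.05351812765002251), 9.288763046264648) [ 0.61976841 -0.22648963]
side 441 0.06341963274714911 ((0.6198694109916687, -0.2276197373867035), (0.054574985057115555, 0.05732337385416031), 9.151837348937988) [ 0.62011761 -0.22836225]
t 46.68 pos [0.4193 0.1458 0.1317] yaw -14.6 gap 0.358 shift cm [-31.09  28.81  -0.39] turn 0
```

```bash
python3 -m inch '[-1,0.9,0,0,-1,-3,2.7,0,0,-1,-5.5,5,0,0,-1,-8,7.4,0,0,-1,-10.5,9.7,0,0,-1]';python3 -m inch '[-2.6,2.4,0,0,-1,-5.2,4.8,0,0,-1,-7.8,7.2,0,0,-1,-10.4,9.6,0,0,-1,-12.6,11.6,0,0,-1]';python3 -m inch '[-2,1.9,0,0,-1,-4,3.7,0,0,-1,-5.5,5.1,0,0,-1,-6.5,6.1,0,0,-1,-7,6.5,0,0,-1]';python3 -m inch '[0,0,0,0,-1,0,0,0,0,-1,0,0,0,0,-1]';python3 -c "
from h import *
to(.62,-.2272,.0766)"
```

```text
t: 47.1
position: [0.488, 0.019, 0.1318]
tool_rot: [-0.001, 0.791, 0.612, -0.001]
wrist_force: [-0.1, 0.3, -2.5]
finger_gap: 0.358
grasp_force: 30.0
t: 47.52
position: [0.5691, -0.1331, 0.1313]
tool_rot: [-0.001, 0.791, 0.611, -0.001]
wrist_force: [0.7, 0.6, -2.0]
finger_gap: 0.361
grasp_force: 30.0
t: 47.93
position: [0.6145, -0.2168, 0.1307]
tool_rot: [-0.001, 0.791, 0.611, -0.001]
wrist_force: [-0.0, -0.6, -1.7]
finger_gap: 0.361
grasp_force: 30.0
t: 48.18
position: [0.6136, -0.2138, 0.1328]
tool_rot: [-0.001, 0.791, 0.612, -0.0]
wrist_force: [-0.5, -0.1, -1.5]
finger_gap: 0.365
grasp_force: 30.0
t 48.18 pos [ 0.6136 -0.2138  0.1328] yaw -14.5 gap 0.365 shift cm [-1.14  0.97  5.62] turn 0
```

```bash
python3 -m inch '[-1.1,0.9,0.5,0,-1,-1.1,0.9,1.5,0,-1,-1.1,0.9,3,0,-1,-1.1,0.9,4,0,-1,-1.1,0.9,4,0,-1]';python3 -m inch '[0,0,0,0,-1,0,0,0,0,-1,0,0,0,0,-1,0,0,0,0,-1]';python3 -c "
from h import *
to(.62,-.2272,.0766)"
```

```text
t: 48.6
position: [0.6183, -0.2269, 0.0902]
tool_rot: [-0.003, 0.791, 0.612, -0.001]
wrist_force: [-0.4, 0.1, -1.8]
finger_gap: 0.359
grasp_force: 30.0
t: 48.93
position: [0.621, -0.2282, 0.0944]
tool_rot: [0.001, 0.791, 0.612, 0.0]
wrist_force: [0.5, -0.6, -1.6]
finger_gap: 0.359
grasp_force: 30.0
t 48.93 pos [ 0.621  -0.2282  0.0944] yaw -14.5 gap 0.359 shift cm [ 0.07 -0.13  1.78] turn 0
```

```bash
python3 -m inch '[0.05,-0.05,0.5,0,-1,0.05,-0.05,1,0,-1,0.05,-0.05,1.2,0,-1,0.05,-0.05,1.2,0,-1,0.05,-0.05,1.2,0,-1]';python3 -m inch '[0,0,0.1,0,-1,0,0,0.2,0,-1,0,0,0.2,0,-1,0,0,0.2,0,-1]';python3 -m inch '[0,0,0.1,0,-1,0,0,0.1,0,-1,0,0,0.1,0,-1,0,0,0.1,0,-1]'
```

```text
t: 49.35
position: [0.6199, -0.2273, 0.0812]
tool_rot: [-0.0, 0.791, 0.612, -0.0]
wrist_force: [-0.0, 0.5, -2.0]
finger_gap: 0.358
grasp_force: 30.0
t: 49.68
position: [0.6202, -0.2274, 0.0796]
tool_rot: [0.0, 0.791, 0.612, 0.0]
wrist_force: [0.9, -0.6, -1.8]
finger_gap: 0.359
grasp_force: 30.0
t: 50.02
position: [0.6201, -0.2274, 0.0786]
tool_rot: [0.0, 0.791, 0.612, 0.0]
wrist_force: [0.0, -0.5, -2.2]
finger_gap: 0.36
grasp_force: 30.0
```

```bash
python3 -m inch '[0,0,0.1,0,-1,0,0,0.1,0,-1,0,0,0.1,0,-1,0,0,0.1,0,-1]';python3 -m inch '[0,0,0.1,0,-1,0,0,0.1,0,-1,0,0,0.1,0,-1,0,0,0.1,0,-1]'
```

```text
t: 50.35
position: [0.6201, -0.2274, 0.0775]
tool_rot: [-0.0, 0.791, 0.612, 0.0]
wrist_force: [-0.9, -0.9, -0.9]
finger_gap: 0.363
grasp_force: 30.0
t: 50.68
position: [0.6202, -0.2275, 0.0767]
tool_rot: [0.0, 0.791, 0.612, 0.0]
wrist_force: [-0.3, -0.0, -0.9]
finger_gap: 0.365
grasp_force: 30.0
```

```bash
python3 -m inch '[0,0,0.05,0,-1,0,0,0.05,0,-1,0,0,0.05,0,-1,0,0,0.05,0,-1]'; for i in 1 2 3; do python3 -m inch '[0,0,0,0,1,0,0,0,0,1,0,0,0,0,1,0,0,0,0,1,0,0,0,0,1]'; done; python3 -m inch '[0,0,-2,0,1,0,0,-5,0,1,0,0,-8,0,1,0,0,-11,0,1,0,0,-11,0,1]';python3 -m inch '[0,0,0,0,1,0,0,0,0,1,0,0,0,0,1,0,0,0,0,1]';python3 - <<'E'
from h import *
s,C=snap("wrist","w8"); print("col",top(C,[200,60,450,280],.11,.129)); print("disp",top(C,[0,0,640,280],.056,.07))
o=manip.observe(); print(o["position"],o["t"])
s,C=snap("top"); print("lid",top(C,[190,130,280,205],.1,.115)); 
E
```

```text
t: 51.02
position: [0.6203, -0.2275, 0.0766]
tool_rot: [0.0, 0.791, 0.612, 0.0]
wrist_force: [-1.3, 1.5, 3.7]
finger_gap: 0.356
grasp_force: 30.0
t: 51.43
position: [0.6201, -0.2274, 0.0758]
tool_rot: [-0.0, 0.791, 0.612, -0.0]
wrist_force: [-0.2, 0.0, 0.2]
finger_gap: 0.678
grasp_force: 0.0
t: 51.85
position: [0.6201, -0.2274, 0.0761]
tool_rot: [-0.0, 0.791, 0.612, 0.0]
wrist_force: [-0.2, 0.8, -0.5]
finger_gap: 0.989
grasp_force: 0.0
t: 52.27
position: [0.6201, -0.2274, 0.076]
tool_rot: [-0.0, 0.791, 0.612, 0.0]
wrist_force: [0.1, 0.4, -0.5]
finger_gap: 0.999
grasp_force: 0.0
t: 52.68
position: [0.6236, -0.229, 0.1932]
tool_rot: [0.006, 0.791, 0.612, 0.003]
wrist_force: [1.0, -0.8, 0.6]
finger_gap: 1.002
grasp_force: 0.0
t: 53.02
position: [0.6192, -0.2269, 0.1841]
tool_rot: [-0.002, 0.791, 0.612, -0.001]
wrist_force: [0.5, -0.4, 0.0]
finger_gap: 0.997
grasp_force: 0.0
col (883, array([ 0.6194, -0.2267]), array([0.034 , 0.0346]), 75.8, 'cen', array([ 0.6217, -0.2196]), 'z', np.float64(0.1247))
disp (13533, array([ 0.6194, -0.2256]), array([0.1204, 0.1199]), 8.8, 'cen', array([ 0.621 , -0.2198]), 'z', np.float64(0.0603))
[ 0.61933746 -0.22705644  0.18432939] 53.0667
lid (56, array([0.6494, 0.2254]), array([0.0182, 0.0177]), 2.1, 'cen', array([0.649, 0.226]), 'z', np.float64(0.1076))
```

View pics/w8.png

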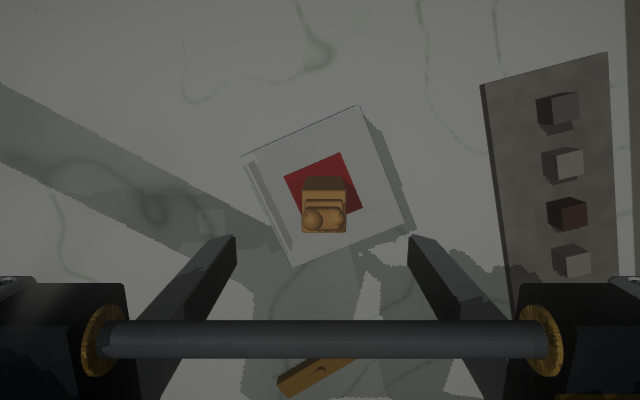

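The seal stands upright at the pad's centre (pixel 324,200), within 2 mm by measurement. I'm handing the job in.

```bash
python3 -c "
from plant import workorder
print(workorder.close_job())"
```

```text
the job is handed in; nothing more can be done
None
```

The seal kit is set out in the order asked and handed in at about 53 s of the 136 s allowed. In the last pictures every piece is upright, let go and within about 3 mm of its centre. The first try at the slab closed above it because the fingertips sit about 25 mm higher than documented; a deeper grasp held. The hand-in returned no verdict.

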